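# Pack out a block in a sanding jig

## Robot

A 6-joint arm with a two-finger parallel gripper is mounted at the origin on the work surface; the furniture and walls round the work are solid. World frame = base frame: x ahead of the robot, y to its left, z up, the work surface at z = 0. Lengths are in m, angles in rad, forces in N, time in s.
With the tool pointing down it reaches from about 0.25 to 0.775 m from the base axis. Payload 8.9 kg.
Tool frame: the origin (TCP) lies midway between the tips of the shut fingers; the grasp point (between the pads) lies bot.grasp_offset behind it (bot.grasp_offset is the distance from the TCP to the grasp point, in m); z points along the fingers, y is the direction in which the jaws open and shut (so a half turn about z gives the same grasp; the last joint's range is limited). The gripper opens to 85 mm and grips with 20 to 120 N. Pads are 22 mm wide; open, the fingers measure 114 mm over their backs; the gripper's body (76 mm by 85 mm) begins 54 mm behind the grasp point. The pads swing forward as they close: fully open they stand 13 mm farther back than shut.
Start: joints at [-1.457, 0.291, -0.153, 1.127, 0, 1.431], TCP at [0.131, -0.508, 0.231] pointing down, gripper open.
Joint ranges: [-2.52, 2.52], [-0.91, 1.74], [-1.3, 1.37], [-1.96, 2.02], [-1.52, 1.47], [-3.14, 3.14]. Speed limits (rad/s): [2.22, 2.22, 2.79, 3.14, 3.14, 3.14].

## Interface

Orientations are given as [roll, pitch, yaw] about the fixed x, y, z axes, in that order (R = Rz(yaw) Ry(pitch) Rx(roll)).
In Python, from rig import bot gives the robot as it stands.
- The arm moves only by the tool send_rows, never from a script. Its argument "moves" is a list of rows, each a list of 3 entries, a list of its own where there are three numbers: the shift along the tool's x, y, z in mm, then the turn, a rotation vector about the tool's x, y, z in degrees, then the opening in per cent of the stroke, from 0 (shut) to 100 (fully open). A call has 1 to 20 rows; each row is the pose to reach, as a shift and turn from the pose commanded when the call began, along the tool's axes at that moment; what a row does not reach only later rows make up. A row lasts 1/12 s, in which the tool goes at most 41.7 mm and 7.16 degrees, less where a joint would pass 70% of its speed; a pose out of reach is approached as far as the arm can. A call with a gripper value outside its range is refused whole. The fingers move at their own pace and stop on an object; "grip_force" is the grip in N (left out, the last holds). Time passes only in rows, so rows that repeat a pose let the fingers close. It gives the time, the measured TCP pose, the force and the opening at its end, in the units of the state.
- bot.get_state(): the state, without advancing time (a new reading comes with each control period).
- bot.camera(name): name is "scene" or "top"; returns a dict with "frame" (384x512x3 uint8, red, green, blue), "fx", "fy", "cx", "cy" (pixels), "R" (3x3) and "t" (3): a world point X has camera coordinates R X + t. Camera axes: x right, y down, z forward; pixel columns grow to the right and rows downward; lengths in m; the calibration is good to about 2 mm. A picture is of the moment at which its call begins. There is no depth.
- bot.hand_in(): hands the job in, once; it reports no verdict.
Trained networks look in a picture, given as the dict that the camera call returned (one of the last four; its "shot" number tells which), for a name from the list of things; names that differ only in an ending like _2 or _b are one class to them, and where a whole thing is asked for, a point or a joint stands for the part that bears it (a point fixed in the world has none). Each returns a list of dicts, best first, with "conf" (0 to 1); they miss things now and then, are a little off and sometimes report something else, mostly with a low value. They report only what shows in the picture. A call takes as long as a camera call. They do not tell look-alikes from the thing itself.
- bot.search_frame(picture, query): "at" ([x, y, z] in m, in the coordinates of the camera as it stood for that picture, good to about 4 mm: the middle of the surface that is visible of it).
- bot.cut_out(picture, query): "region" (384x512 bool, what is visible of it).
The state is a dict: "t": time; "q": joint angles; "joint_velocities": joint speeds; "joint_efforts": joint torques, N m; "tool_pos": TCP position; "ee_rot": TCP orientation; "contact_force": force on the tool from outside, world axes, zero at the start; "moment": the same for the moment, N m; "finger_gap": opening from 0.0 (shut) to 1.0 (fully open).
Only numpy, scipy, OpenCV 4.12 (cv2) and the standard library are available. Lean on these libraries where they do the work, as an engineer would, in place of code of your own. Each camera call takes 0.05 s, during which the arm holds its last target.

## Task

The wooden block lies loose in the sanding jig. Push it home against the heel, then fill the space between it and the end stop with upright packers, choosing thicknesses that together fill the space snugly without forcing, so that the stop's sprung shoe presses on them and holds the block fast. The packers used stand side by side, square and right down on the floor of the jig; leave those not used standing on the bench, and do not disturb the sanding block, the brush or the stack of discs.

Things in the scene. Friction and masses are not known exactly. Their poses are not given: they have to be found in the camera images.
- jig: sanding jig, fixed: aluminium plate 250 x 96 x 10 mm. Origin: centre of its underside; x runs along it from the heel to the end stop, z up. Its floor is 10 mm above the bench. Two low rails (tops 22 mm above the bench) leave a channel 54 mm wide, centred on y = 0, from heel to end stop.
- jig_heel (a point): foot of the heel's face, on the jig's floor, axes as the jig (x = -0.095 in its frame): the heel is a steel block fixed across the end of the jig, top 50 mm above the bench; the block's end belongs flat against its face, which looks along the jig's +x.
- jig_gap (a point): point on the jig's floor 15 mm to +x of the jig's middle, axes as the jig: where the block's free end face stands when the block is home. The space to fill runs from here along +x to the solid face of the end stop, 40.8 to 52.8 mm away: its exact width changes and is not reported, so find it by touch or sight.
- jig_stop (a point): point on the jig's floor 40.8 mm to +x of jig_gap, axes as the jig: nearest place of the end stop's solid face (0 to 12 mm beyond this point). The stop is a fixed steel block 50 mm wide, 32 mm long along the jig, top 50 mm above the bench; bare solid face from 37 mm up; a screw head on top reaches 57 mm.
- jig_shoe (a point): same point on the jig's floor as jig_stop. A brass sprung shoe, 40 mm wide, stands out 5.5 mm from the stop's solid face, below 37 mm above the bench; its top 19 mm slope, so a packer pushed straight down drives it back: 5 N at first, 9.4 N at flush. Packers adding up to 0.5 to 5 mm less than the space to the solid face hold.
- block: wooden block lying loose in the channel of the jig: 110 mm long (along the jig), 50 mm wide, 38 mm high, 0.16 kg; at the start 4 to 10 mm short of the heel. Origin: centre of its underside; its own y lies along the jig. Home, its origin is at x = -0.040 in the jig's frame. A push of 0.6 to 1.5 N slides it.
- packer_14: hardwood packer, an upright slab 14 mm thick, 46 mm wide, 70 mm tall, 32 g, standing on end on the bench; bottom edges relieved by 1.5 mm over the lowest 3 mm. Origin: centre of its underside; x through the thickness, y across the width, z up. Best gripped near the top, across the 46 mm width.
- packer_18: hardwood packer, an upright slab 18 mm thick, 46 mm wide, 70 mm tall, 42 g, standing on end on the bench; bottom edges relieved by 1.5 mm over the lowest 3 mm. Origin: centre of its underside; x through the thickness, y across the width, z up. Best gripped near the top, across the 46 mm width.
- packer_22: hardwood packer, an upright slab 22 mm thick, 46 mm wide, 70 mm tall, 51 g, standing on end on the bench; bottom edges relieved by 1.5 mm over the lowest 3 mm. Origin: centre of its underside; x through the thickness, y across the width, z up. Best gripped near the top, across the 46 mm width.
- packer_30: hardwood packer, an upright slab 30 mm thick, 46 mm wide, 70 mm tall, 70 g, standing on end on the bench; bottom edges relieved by 1.5 mm over the lowest 3 mm. Origin: centre of its underside; x through the thickness, y across the width, z up. Best gripped near the top, across the 46 mm width.
- sanding_block: black rubber sanding block, 66 x 122 x 35 mm, bystander. Origin: centre of its underside.
- dust_brush: flat dusting brush with a red handle, 54 x 221 x 16 mm, long along its y, bystander. Origin: centre of its underside.
- disc_stack: stack of sanding discs, 126 mm across, 14 mm high, bystander. Origin: centre of its underside.
There are look-alikes about, which are no part of the job. What is shaped like the packer_14 but pink is not meant.

How it is judged:
By the outcome, as a careful person would: the job done as asked, in the order asked, and still so for the second after the job is handed in, with the robot touching nothing.
It also fails if it takes over 69 s, if anything falls off the work surface, if the arm or the gripper's body presses on something with over 40 N, if the wrist force passes 120 N, or if a joint passes its speed limit or range.

## Working session

There is one attempt and no reset: what is moved stays moved. The work goes in short steps, Python scripts to look and compute and a tool call to move; the robot and the scene stay as the last step left them, time stands still between calls to the robot, and variables do not carry over. Pictures are saved under pics/ and viewed, and the job is handed in when it is done.

Besides the shell and the picture viewer there is one more tool, called after "Call:" as a command line: name --argument value ..., lists and objects as JSON in quotes. send_rows: Moves the arm, as the interface text tells. Its arguments: {"type":"object","properties":{"moves":{"type":"array","items":{"type":"array"}},"grip_force":{"type":"number"}},"required":["moves"]}

```bash
ls; mkdir -p pics; python3 - <<'E'
from rig import bot
import cv2,json
print(bot.get_state()); print(bot.grasp_offset)
for n in("scene","top"):
    p=bot.camera(n); cv2.imwrite(f"pics/{n}0.png",p["frame"][:,:,::-1])
    print(n,p["fx"],p["fy"],p["cx"],p["cy"],p["R"],p["t"],p["shot"])
E
```

```text
pics
{'t': 0.0, 'q': array([-1.45730712e+00,  2.91295483e-01, -1.54119959e-01,  1.12669194e+00,
        9.69997689e-06,  1.43152575e+00]), 'joint_velocities': array([ 6.59512828e-04, -6.43244504e-05, -1.43835055e-03, -1.03511409e-03,
        1.58182161e-03, -1.00544628e-03]), 'joint_efforts': array([-8.70686290e-05, -5.37141860e+01,  3.31369615e+01,  1.58829504e-02,
       -2.46622876e-04, -3.85705334e-06]), 'tool_pos': array([ 0.13126269, -0.50787901,  0.23072678]), 'ee_rot': array([-3.14029564e+00, -1.91608134e-04,  2.52759651e-01]), 'contact_force': array([0.46419679, 0.24943172, 0.33618081]), 'moment': array([ 0.00116839, -0.06057748, -0.00687082]), 'finger_gap': 1.005440444640006}
0.0187
scene 377.57894621179616 377.57894621179616 259.1313203635956 195.50413942771792 [[-0.75739749 -0.65289326  0.0089123 ]
 [-0.25822097  0.28696033 -0.92248344]
 [ 0.59972575 -0.70098798 -0.38593377]] [0.39460096 0.14643775 0.98380767] 1
top 357.79137712579654 357.79137712579654 256.2761727125053 189.954338622728 [[-0.01111483 -0.99993721  0.00143039]
 [-0.98893709  0.01078093 -0.14794326]
 [ 0.14791855 -0.00305893 -0.98899482]] [0.09717906 0.44708368 1.18112682] 2
```

View pics/scene0.png

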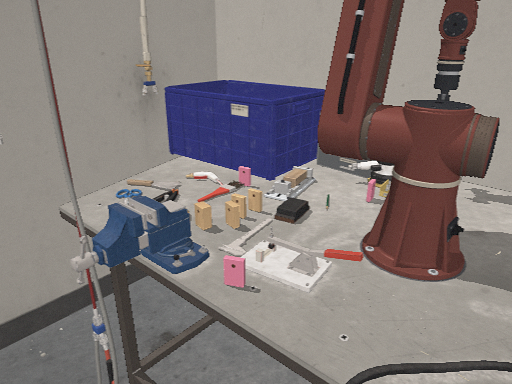

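View pics/top0.png

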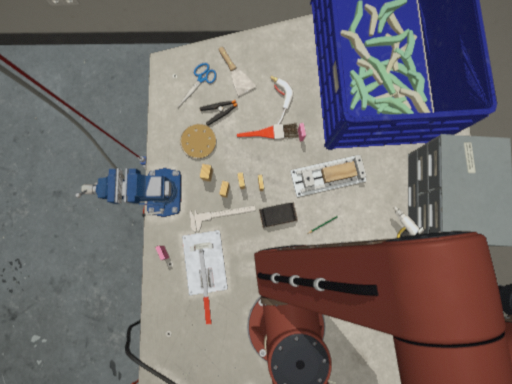

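```bash
cat > h.py <<'E'
import numpy as np,cv2
from rig import bot
def ray(p,u,v):
    R=np.array(p["R"]);t=np.array(p["t"])
    d=R.T@np.array([(u-p["cx"])/p["fx"],(v-p["cy"])/p["fy"],1]);return -R.T@t,d
def onz(p,u,v,z):
    c,d=ray(p,u,v);return c+d*(z-c[2])/d[2]
def proj(p,X):
    c=np.array(p["R"])@np.array(X)+p["t"];return np.array([p["fx"]*c[0]/c[2]+p["cx"],p["fy"]*c[1]/c[2]+p["cy"]])
def toW(p,a):return np.array(p["R"]).T@(np.array(a)-p["t"])
def crop(p,x0,y0,x1,y1,s,name):
    im=cv2.resize(p["frame"][y0:y1,x0:x1,::-1],None,fx=s,fy=s,interpolation=cv2.INTER_CUBIC);cv2.imwrite(name,im)
E
python3 - <<'E'
from h import *
np.set_printoptions(precision=4,suppress=True)
for n in("scene","top"):
    p=bot.camera(n)
    for q in["jig","block","packer_14","packer_18","packer_22","packer_30","jig_heel","jig_gap","jig_stop"]:
        for r in bot.search_frame(p,q)[:4]:
            w=toW(p,r["at"]);print(n,q,round(r["conf"],2),w,proj(p,w).round(0))
    if n=="top":
        crop(p,285,145,375,205,8,"pics/jig1.png");crop(p,190,155,280,205,8,"pics/pk1.png")
        np.save("top0.npy",p["frame"])
    else: crop(p,185,155,325,240,5,"pics/sc1.png")
print(bot.get_state()["t"])
E
```

```text
scene jig 0.64 [ 0.4729 -0.1289  0.0096] [293. 190.]
scene block 0.74 [ 0.4938 -0.1748  0.0486] [296. 175.]
scene packer_14 0.88 [0.4421 0.2096 0.0447] [232. 213.]
scene packer_14 0.82 [0.2385 0.4152 0.0407] [233. 272.]
scene packer_14 0.81 [0.4933 0.2697 0.0434] [205. 215.]
scene packer_14 0.78 [ 0.6434 -0.06    0.0398] [245. 176.]
scene packer_18 0.88 [0.4421 0.2096 0.0447] [232. 213.]
scene packer_18 0.82 [0.2385 0.4152 0.0407] [233. 272.]
scene packer_18 0.81 [0.4933 0.2697 0.0434] [205. 215.]
scene packer_18 0.78 [ 0.6434 -0.06    0.0398] [245. 176.]
scene packer_22 0.88 [0.4421 0.2096 0.0447] [232. 213.]
scene packer_22 0.82 [0.2385 0.4152 0.0407] [233. 272.]
scene packer_22 0.81 [0.4933 0.2697 0.0434] [205. 215.]
scene packer_22 0.78 [ 0.6434 -0.06    0.0398] [245. 176.]
scene packer_30 0.88 [0.4421 0.2096 0.0447] [232. 213.]
scene packer_30 0.82 [0.2385 0.4152 0.0407] [233. 272.]
scene packer_30 0.81 [0.4933 0.2697 0.0434] [205. 215.]
scene packer_30 0.78 [ 0.6434 -0.06    0.0398] [245. 176.]
scene jig_heel 0.73 [0.4425 0.2121 0.0454] [232. 213.]
scene jig_heel 0.62 [ 0.477  
[... 693 characters left out ...]
 [ 0.6433 -0.0634  0.0688] [302. 131.]
top packer_22 0.63 [0.6604 0.0205 0.0147] [276. 131.]
top packer_22 0.46 [0.5137 0.2592 0.0698] [206. 169.]
top packer_22 0.45 [0.4485 0.1956 0.0695] [225. 189.]
top packer_22 0.43 [ 0.6433 -0.0634  0.0688] [302. 131.]
top packer_30 0.63 [0.6604 0.0205 0.0147] [276. 131.]
top packer_30 0.46 [0.5137 0.2592 0.0698] [206. 169.]
top packer_30 0.45 [0.4485 0.1956 0.0695] [225. 189.]
top packer_30 0.43 [ 0.6433 -0.0634  0.0688] [302. 131.]
top jig_heel 0.82 [ 0.4897 -0.1324  0.0126] [321. 178.]
top jig_heel 0.26 [0.6281 0.2926 0.0178] [199. 140.]
top jig_gap 0.89 [ 0.4922 -0.1425  0.0124] [324. 178.]
top jig_stop 0.89 [ 0.4879 -0.1401  0.0092] [323. 179.]
1.1
```

View pics/jig1.png

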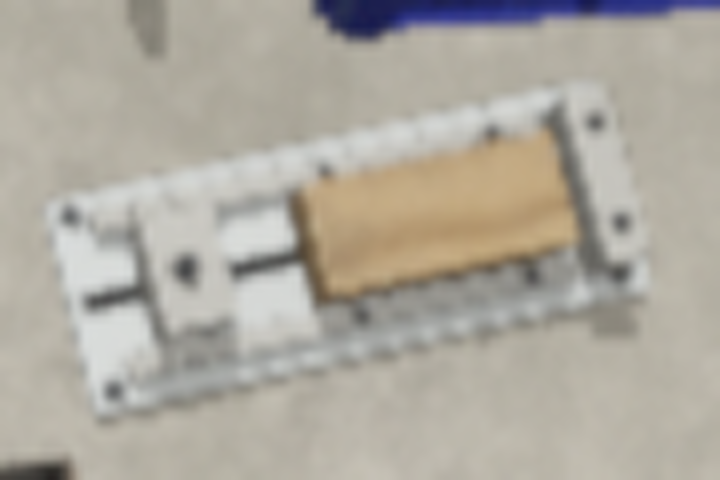

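View pics/pk1.png

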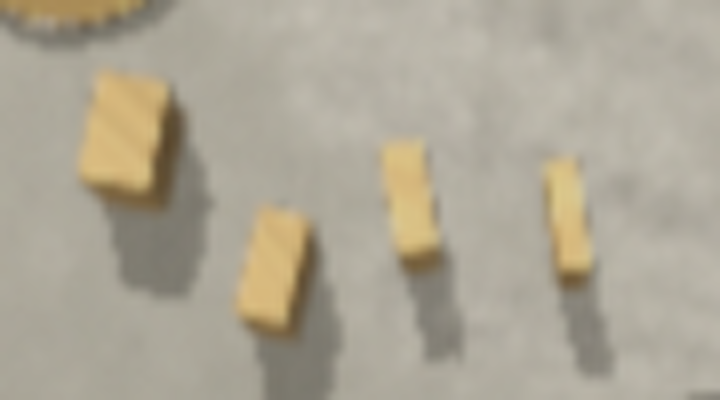

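View pics/sc1.png

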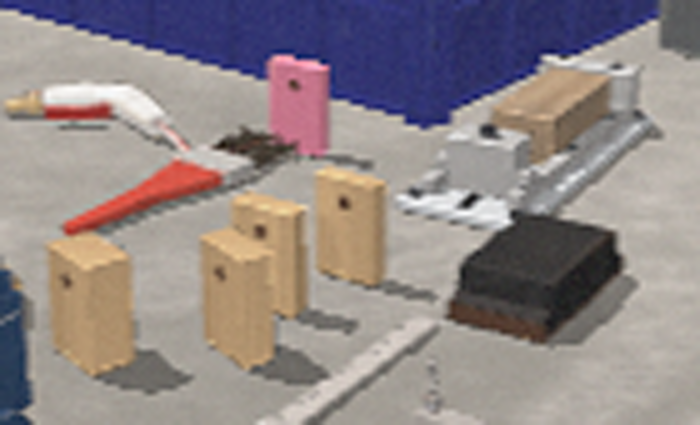

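```bash
cat >> h.py <<'E'
def boxpts(x,y,yaw,sx,sy,z0,z1):
    c,s=np.cos(yaw),np.sin(yaw)
    return np.array([[x+c*a-s*b,y+s*a+c*b,z] for z in(z0,z1) for a,b in((-sx/2,-sy/2),(sx/2,-sy/2),(sx/2,sy/2),(-sx/2,sy/2))])
def render(p,P,roi,K=8):
    x0,y0,x1,y1=roi
    uv=np.array([proj(p,X) for X in P]);h=cv2.convexHull(uv.astype(np.float32))[:,0]
    m=np.zeros(((y1-y0)*K,(x1-x0)*K),np.uint8)
    q=((h-[x0,y0]+0.5)*K-0.5)
    cv2.fillConvexPoly(m,np.round(q*16).astype(np.int32),255,cv2.LINE_AA,4)
    return cv2.resize(m,(x1-x0,y1-y0),interpolation=cv2.INTER_AREA)/255.
def sat(p,roi,hi):
    x0,y0,x1,y1=roi
    f=p["frame"][y0:y1,x0:x1].astype(float)
    s=(f.max(2)-f.min(2))/(f.max(2)+1)
    bg=np.median(s);return np.clip((s-bg-.03)/(hi-bg-.03),0,1)
def fit(p,g,dims,z0,z1,pad=8,hi=0.4):
    from scipy.optimize import minimize
    uv=np.array([proj(p,X) for X in boxpts(*g,*dims,z0,z1)])
    roi=[int(uv[:,0].min()-pad),int(uv[:,1].min()-pad),int(uv[:,0].max()+pad),int(uv[:,1].max()+pad)]
    A=sat(p,roi,hi)
    f=lambda q:np.sum((render(p,boxpts(q[0]/1000,q[1]/1000,q[2]/100,*dims,z0,z1),roi)-A)**2)
    best=None
    for dy in(-15,0,15):
        g0=np.array([g[0]*1000,g[1]*1000,g[2]*100+dy])
        r=minimize(f,g0,method="Nelder-Mead",options=dict(initial_simplex=[g0,g0+[6,0,0],g0+[0,6,0],g0+[0,0,12]],xatol=.05,fatol=.01))
        if best is None or r.fun<best.fun:best=r
    q=best.x;return np.array([q[0]/1000,q[1]/1000,q[2]/100]),best.fun,A.sum()
E
cat > fitall.py <<'E'
from h import *
np.set_printoptions(precision=4,suppress=True)
G={30:(.515,.26,-.1),22:(.45,.2,-.2-0.0),18:(.46,.15,.1),14:(.46,.1,.1)}
top=bot.camera("top");sc=bot.camera("scene")
off=(0.5)
P={}
# long axis in image: up = +x ; packer width (y) along world x ; so packer yaw=90deg-ish
for t,(u,v,sl) in {30:(206,172,-.1),22:(224.5,188.5,-.2),18:(241.5,180,.12),14:(261,183,.1)}.items():
    w=onz(top,u,v-1,.07)
    g=(w[0],w[1],np.pi/2+sl)
    for n,p in(("top",top),("scene",sc)):
        r=fit(p,g,(t/1000,.046),0,.07);print(t,n,r[0],np.degrees(r[0][2]).round(1),r[1],r[2])
# jig
cs=[(50,203),(105,415),(645,290),(597,85)]
W=np.array([onz(top,(u+.5)/8-.5+285,(v+.5)/8-.5+145,.01) for u,v in cs])
print(W,np.linalg.norm(W-np.roll(W,1,0),axis=1),W.mean(0))
d1=W[0]-W[3];d2=W[1]-W[2];print(np.degrees([np.arctan2(d[1],d[0]) for d in(d1,d2)]))
d1=W[1]-W[0];d2=W[2]-W[3];print(np.degrees([np.arctan2(d[1],d[0]) for d in(d1,d2)]))
wb=onz(top,339,171.5,.048)
for n,p in(("top",top),("scene",sc)):
    r=fit(p,(wb[0],wb[1],np.radians(12)),(.05,.11),.01,.048);print("block",n,r[0],np.degrees(r[0][2]),r[1:])
E
python3 fitall.py
```

```text
30 top [0.5099 0.2628 1.4116] 80.9 43.13799819660861 223.13458245314618
30 scene [0.5147 0.259  1.2932] 74.1 195.39539321919565 575.9145228898069
22 top [0.4521 0.2008 1.3772] 78.9 10.653380623310813 135.80594638990516
22 scene [0.4564 0.1876 1.9388] 111.1 186.4420694342191 555.6314863844983
18 top [0.4803 0.1437 1.7462] 100.0 3.987891218809369 87.82782490713488
18 scene [ 0.5758  0.1596 -1.6555] -94.9 89.99728983865604 131.6764066265896
14 top [0.4726 0.0782 1.6854] 96.6 3.2456524632853236 68.4998465627674
14 scene [0.4749 0.0766 1.4934] 85.6 189.75316760444085 469.9261354594332
[[ 0.5209 -0.0291  0.01  ]
 [ 0.4274 -0.0505  0.01  ]
 [ 0.4796 -0.2865  0.01  ]
 [ 0.5711 -0.2706  0.01  ]] [0.2467 0.0959 0.2418 0.0929] [ 0.4997 -0.1592  0.01  ]
[101.7454 102.4597]
[-167.1301 -170.1145]
block top [ 0.5085 -0.1916  0.2245] 12.861738875608467 (np.float64(62.15525547219717), np.float64(386.9769946929471))
block scene [ 0.6131 -0.2799  2.2862] 130.99118408213926 (np.float64(181.01119388331938), np.float64(508.22608209281753))
```

```bash
cat > ov.py <<'E'
from h import *
import sys
np.set_printoptions(precision=4,suppress=True)
def J(g,x,y,z):
    c,s=np.cos(g[2]),np.sin(g[2]);return (g[0]+c*x-s*y,g[1]+s*x+c*y,z)
def rect(x0,x1,y0,y1,z):return [(x0,y0,z),(x1,y0,z),(x1,y1,z),(x0,y1,z)]
def over(p,g,roi,k,name,D=6):
    x0,y0,x1,y1=roi
    im=cv2.resize(p["frame"][y0:y1,x0:x1,::-1],None,fx=k,fy=k,interpolation=cv2.INTER_CUBIC)
    S=.0558+D/1000
    for r,c in((rect(-.125,.125,-.048,.048,.01),(0,0,255)),(rect(-.120,-.095,-.04,.04,.05),(255,0,0)),(rect(S,S+.032,-.025,.025,.05),(0,160,0)),(rect(-.095,S,-.027,.027,.022),(255,0,255))):
        uv=np.array([((proj(p,J(g,*q))-[x0,y0]+.5)*k-.5) for q in r])
        cv2.polylines(im,[np.round(uv*16).astype(np.int32)],True,c,1,cv2.LINE_AA,4)
    cv2.imwrite(name,im)
if __name__=="__main__":
    g=(float(sys.argv[1]),float(sys.argv[2]),np.radians(float(sys.argv[3])))
    D=float(sys.argv[4])
    t=bot.camera("top");s=bot.camera("scene")
    over(t,g,(285,145,375,205),8,f"pics/ovt{sys.argv[5]}.png",D);over(s,g,(255,160,325,210),10,f"pics/ovs{sys.argv[5]}.png",D)
E
python3 ov.py .4997 -.1592 102 6 1
```

```text
(no output)
```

View pics/ovt1.png

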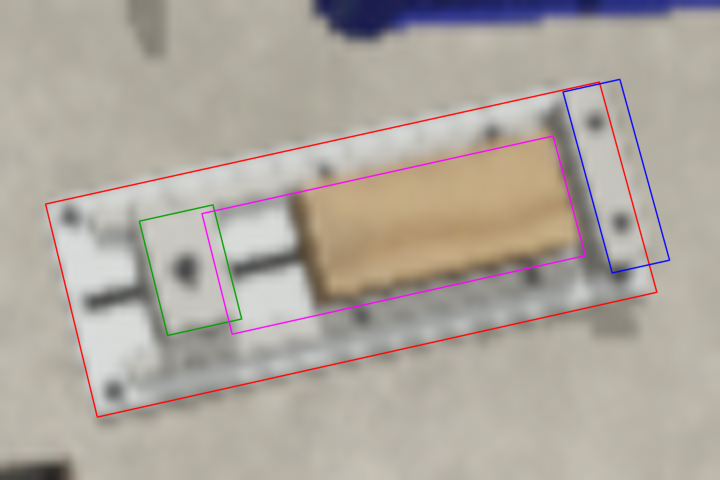

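View pics/ovs1.png

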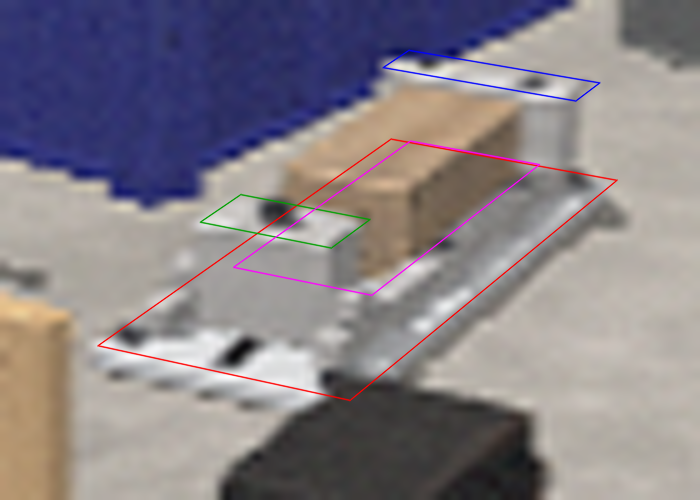

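```bash
cat > prof.py <<'E'
from ov import *
t=bot.camera("top");g=(.4997,-.1592,np.radians(102.3))
gray=cv2.cvtColor(t["frame"],cv2.COLOR_RGB2GRAY).astype(np.float32)
def prof(xs,ys,z):
    uv=np.array([[proj(t,J(g,x,y,z)) for x in xs] for y in ys]).astype(np.float32)
    return cv2.remap(gray,uv[...,0],uv[...,1],cv2.INTER_LINEAR).mean(0)
for nm,a,b,ys,z in(("stop z50",40,110,list(np.linspace(-.022,-.008,8))+list(np.linspace(.008,.022,8)),.05),("heel z50",-130,-80,np.linspace(-.02,.02,9),.05),("plate+ z10",110,135,np.linspace(-.04,.04,9),.01),("plate- z10",-140,-115,np.linspace(-.04,.04,9),.01)):
    xs=np.arange(a,b,1.5);print(nm);print(" ".join(f"{x:g}:{v:.0f}" for x,v in zip(xs,prof(xs/1000,ys,z))))
for x in (-.05,.0):
  for side in(-1,1):
    ys=np.arange(38,60,1.5)*side
    print("side",side,x," ".join(f"{y:g}:{v:.0f}" for y,v in zip(ys,prof(np.array([0]),[0],.01).tolist()*0+[prof(np.linspace(x-.02,x+.02,7),[y/1000],.01).mean() for y in ys])))
E
python3 prof.py
```

```text
stop z50
40:198 41.5:197 43:197 44.5:196 46:197 47.5:197 49:198 50.5:199 52:199 53.5:199 55:198 56.5:197 58:195 59.5:193 61:192 62.5:195 64:196 65.5:196 67:196 68.5:195 70:195 71.5:195 73:194 74.5:194 76:192 77.5:191 79:190 80.5:190 82:191 83.5:193 85:194 86.5:195 88:195 89.5:194 91:190 92.5:177 94:159 95.5:143 97:135 98.5:140 100:157 101.5:175 103:186 104.5:193 106:196 107.5:198 109:200
heel z50
-130:176 -128.5:176 -127:176 -125.5:176 -124:175 -122.5:175 -121:176 -119.5:176 -118:176 -116.5:175 -115:177 -113.5:182 -112:187 -110.5:188 -109:186 -107.5:183 -106:180 -104.5:178 -103:180 -101.5:185 -100:188 -98.5:189 -97:185 -95.5:171 -94:152 -92.5:133 -91:119 -89.5:111 -88:114 -86.5:125 -85:142 -83.5:155 -82:162 -80.5:166
plate+ z10
110:192 111.5:190 113:187 114.5:184 116:183 117.5:187 119:195 120.5:202 122:205 123.5:201 125:190 126.5:182 128:178 129.5:177 131:177 132.5:178 134:178
plate- z10
-140:176 -138.5:176 -137:176 -135.5:176 -134:176 -132.5:176 -131:175 -129.5:176 -128:179 -126.5:183 -125:184 -123.5:185 -122:183 -120.5:181 -119:176 -117.5:177 -116:176
side -1 -0.05 -38:191 -39.5:196 -41:201 -42.5:204 -44:206 -45.5:205 -47:200 -48.5:194 -50:186 -51.5:179 -53:176 -54.5:175 -56:175 -57.5:175 -59:175
side 1 -0.05 38:154 39.5:161 41:167 42.5:171 44:169 45.5:164 47:158 48.5:151 50:150 51.5:156 53:163 54.5:169 56:173 57.5:174 59:175
side -1 0.0 -38:192 -39.5:196 -41:200 -42.5:203 -44:205 -45.5:204 -47:200 -48.5:193 -50:184 -51.5:176 -53:171 -54.5:169 -56:169 -57.5:168 -59:168
side 1 0.0 38:157 39.5:163 41:168 42.5:171 44:169 45.5:164 47:158 48.5:154 50:155 51.5:161 53:168 54.5:173 56:176 57.5:177 59:177
```

```bash
cat > mv.py <<'E'
# python3 mv.py x y z psi_deg : shift mm in tool axes & turn from current measured pose
import sys,numpy as np
from rig import bot
from scipy.spatial.transform import Rotation as Rn
s=bot.get_state();r=s["ee_rot"]
R=Rn.from_euler("xyz",r)
T=Rn.from_euler("xyz",[np.pi,0,np.radians(float(sys.argv[4]))])
d=R.inv().apply(np.array([float(a) for a in sys.argv[1:4]])-s["tool_pos"])*1000
print("t",s["t"],"shift",d.round(1),"turn",(R.inv()*T).as_rotvec(degrees=True).round(2),"pos",s["tool_pos"].round(4),"psi",np.degrees(r).round(2),"F",s["contact_force"].round(2),"gap",s["finger_gap"])
E
python3 mv.py .4726 .0782 .15 96.6
```

```text
t 1.35 shift [ 477.1 -482.5   81.3] turn [  0.    -0.   -82.12] pos [ 0.1313 -0.5083  0.2313] psi [-180.     -0.     14.48] F [-0.1  -0.66  1.04] gap 1.0011866681413588
```

Candidates shaped like packer_14 in the top view: the wooden one at (261,183), and pink ones at (163,253) and (302,131). The wooden one, thinnest of the four, is meant. The enlarged crop confirms it: its fit residual against a 14 mm slab is small.

Call:
send_rows --moves '[[[477,-482.5,60],[0,0,-82.1],100],[[477,-482.5,60],[0,0,-82.1],100],[[477,-482.5,60],[0,0,-82.1],100],[[477,-482.5,60],[0,0,-82.1],100],[[477,-482.5,60],[0,0,-82.1],100],[[477,-482.5,60],[0,0,-82.1],100],[[477,-482.5,60],[0,0,-82.1],100],[[477,-482.5,60],[0,0,-82.1],100],[[477,-482.5,60],[0,0,-82.1],100],[[477,-482.5,60],[0,0,-82.1],100],[[477,-482.5,60],[0,0,-82.1],100],[[477,-482.5,60],[0,0,-82.1],100],[[477,-482.5,60],[0,0,-82.1],100],[[477,-482.5,60],[0,0,-82.1],100],[[477,-482.5,60],[0,0,-82.1],100],[[477,-482.5,60],[0,0,-82.1],100],[[477,-482.5,60],[0,0,-82.1],100],[[477,-482.5,80],[0,0,-82.1],100],[[477,-482.5,80],[0,0,-82.1],100]]' --grip_force 50

```text
t: 2.93
tool_pos: [0.4712, 0.0792, 0.1489]
ee_rot: [-3.138, -0.0, 1.688]
contact_force: [-1.1, -0.0, -0.2]
finger_gap: 1.001
```

```bash
python3 mv.py .4726 .0782 .044 96.6;python3 - <<'E'
from h import *
p=bot.camera("top");crop(p,200,130,320,220,6,"pics/a1.png");p=bot.camera("scene");crop(p,185,130,305,230,6,"pics/a2.png")
E
```

```text
t 2.9333 shift [ -1.2   1.6 104.9] turn [-0.2  -0.02  0.12] pos [0.4712 0.0792 0.1489] psi [-1.798e+02 -2.000e-02  9.672e+01] F [-1.12 -0.   -0.25] gap 1.0014167694767422
```

View pics/a1.png

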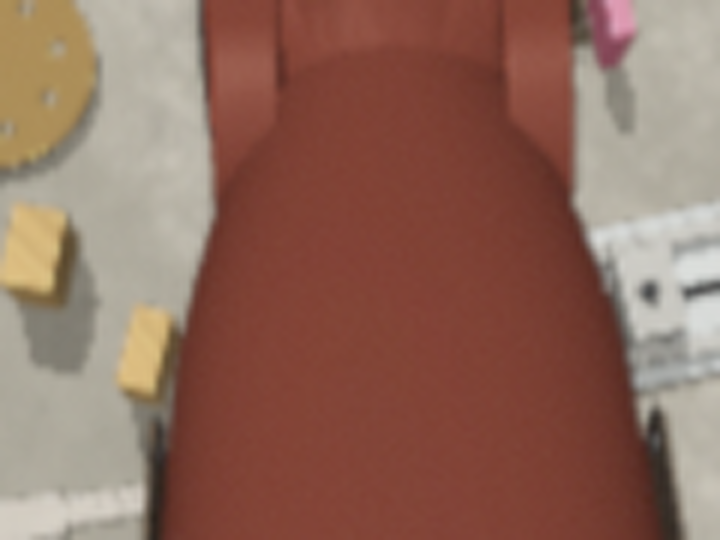

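View pics/a2.png

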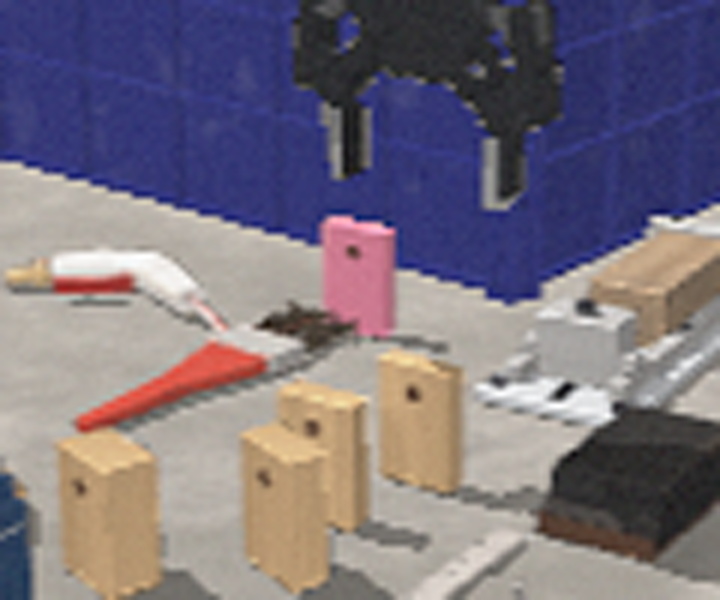

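The gripper hangs over the packer at (420,420) in the scene crop, with its jaws opening along the packer's width. The top camera is hidden by the arm here. I'm descending.

Call:
send_rows --moves '[[[-1,1.5,35],[0,0,0],100],[[-1,1.5,70],[0,0,0],100],[[-1,1.5,95],[0,0,0],100],[[-1,1.5,105],[0,0,0],100],[[-1,1.5,105],[0,0,0],100],[[-1,1.5,105],[0,0,0],30],[[-1,1.5,105],[0,0,0],30],[[-1,1.5,105],[0,0,0],30],[[-1,1.5,105],[0,0,0],30],[[-1,1.5,105],[0,0,0],30],[[-1,1.5,105],[0,0,0],30],[[-1,1.5,105],[0,0,0],30]]'

```text
t: 4.03
tool_pos: [0.4752, 0.0772, 0.0479]
ee_rot: [3.139, 0.0, 1.686]
contact_force: [-2.3, -1.5, 8.3]
finger_gap: 0.524
```

```bash
python3 mv.py .4726 .0782 .11 96.6;python3 - <<'E'
from h import *
p=bot.camera("scene");crop(p,185,130,305,230,6,"pics/a3.png")
E
```

```text
t 4.0333 shift [  1.2  -2.3 -62.1] turn [ 0.15  0.03 -0.02] pos [0.4752 0.0772 0.0479] psi [1.7985e+02 3.0000e-02 9.6580e+01] F [-2.27 -1.53  8.3 ] gap 0.5236249786563675
```

View pics/a3.png

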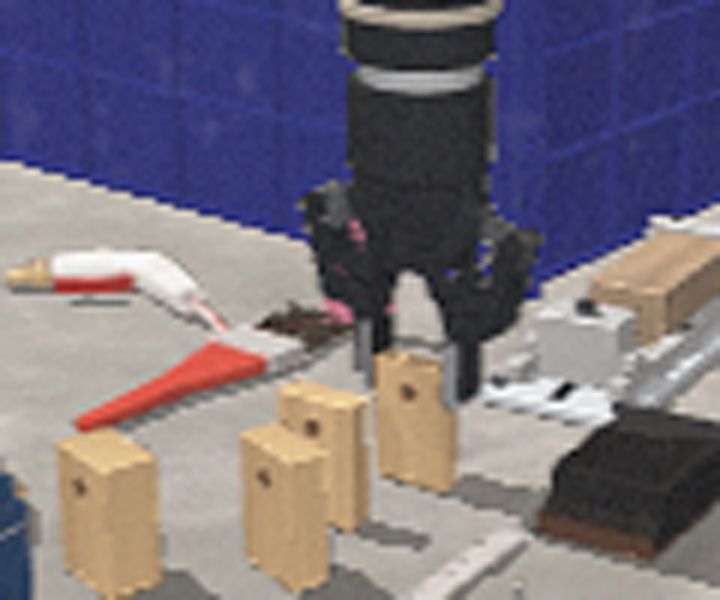

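The packer is gripped between the pads at about (415,375) in the scene crop. Its bottom is 48 mm below the TCP. Next: lift, carry to the jig and hover over the gap.

Call:
send_rows --moves '[[[0,0,-35],[0,0,0],30],[[0,0,-70],[0,0,0],30],[[0,0,-100],[0,0,0],30],[[0,0,-100],[0,0,0],30]]'

```text
t: 4.42
tool_pos: [0.4777, 0.0774, 0.1525]
ee_rot: [3.132, 0.001, 1.686]
contact_force: [1.3, -0.2, 0.6]
finger_gap: 0.527
```

```bash
python3 mv.py .4918 -.1186 .14 102.3
```

```text
t 4.4167 shift [-196.4   -8.6   12.6] turn [ 0.54  0.08 -5.7 ] pos [0.4777 0.0774 0.1525] psi [1.7945e+02 6.0000e-02 9.6590e+01] F [ 1.31 -0.21  0.61] gap 0.5270580770750102
```

Call:
send_rows --moves '[[[-40,-2,3],[0,0,-5.7],30],[[-80,-4,6],[0,0,-5.7],30],[[-120,-6,9],[0,0,-5.7],30],[[-160,-8,12],[0,0,-5.7],30],[[-190,-8.5,12],[0,0,-5.7],30],[[-196,-8.5,12],[0,0,-5.7],30],[[-196,-8.5,12],[0,0,-5.7],30],[[-196,-8.5,12],[0,0,-5.7],30]]'

```text
t: 5.08
tool_pos: [0.488, -0.118, 0.1345]
ee_rot: [3.141, -0.0, 1.784]
contact_force: [0.3, 0.3, -1.1]
finger_gap: 0.528
```

```bash
python3 mv.py .4918 -.1186 .088 102.3;python3 - <<'E'
from h import *
p=bot.camera("scene");crop(p,235,110,335,210,7,"pics/a4.png")
p=bot.camera("top");crop(p,285,145,375,205,6,"pics/a5.png")
E
```

```text
t 5.0833 shift [-1.4  3.6 46.5] turn [ 0.01 -0.02 -0.06] pos [ 0.488  -0.118   0.1345] psi [ 1.7999e+02 -2.0000e-02  1.0224e+02] F [ 0.27  0.3  -1.11] gap 0.5281888668640505
```

View pics/a4.png

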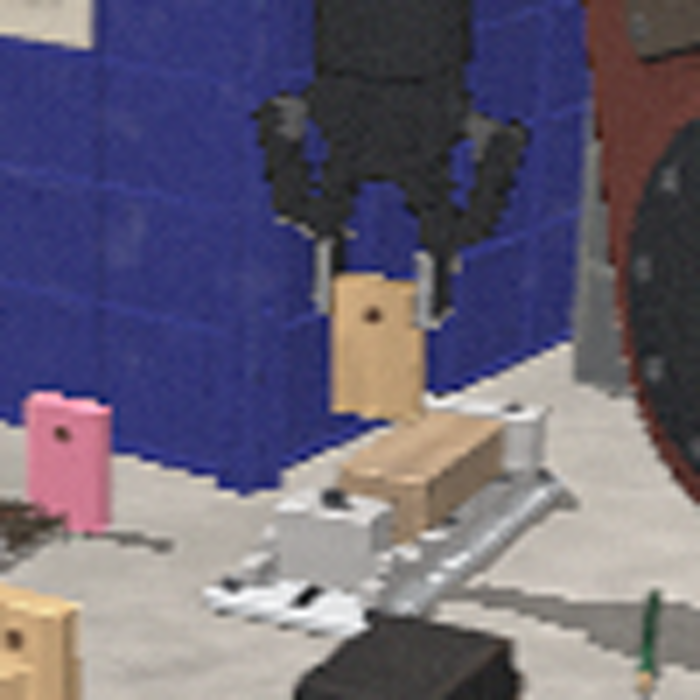

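View pics/a5.png

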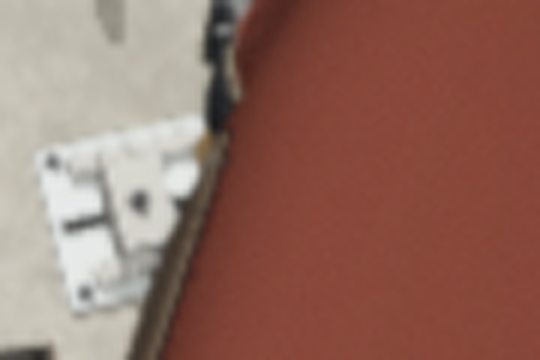

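```bash
cat > ov2.py <<'E'
from ov import *
from scipy.spatial.transform import Rotation as Rn
def go(name,g,D,t,zb,du=(0,0),roi=(245,140,330,210),k=9,block=0.0):
    p=bot.camera("scene");s=bot.get_state();T=s["tool_pos"];psi=s["ee_rot"][2]
    x0,y0,x1,y1=roi
    im=cv2.resize(p["frame"][y0:y1,x0:x1,::-1],None,fx=k,fy=k,interpolation=cv2.INTER_CUBIC)
    S=.0558+D/1000
    L=[([J(g,*q) for q in r],c) for r,c in((rect(-.125,.125,-.048,.048,.01),(0,0,255)),(rect(-.115,-.095,-.04,.04,.05),(255,0,0)),(rect(S,S+.032,-.025,.025,.05),(0,160,0)))]
    if t:
        B=boxpts(T[0],T[1],psi,t,.046,T[2]-zb,T[2]-zb+.07)
        L+=[(B[:4],(255,255,0)),(B[4:],(255,255,0))]
    for r,c in L:
        uv=np.array([((proj(p,q)+du-[x0,y0]+.5)*k-.5) for q in r])
        cv2.polylines(im,[np.round(uv*16).astype(np.int32)],True,c,1,cv2.LINE_AA,4)
    cv2.imwrite(name,im)
E
python3 - <<'E'
from ov2 import *
go("pics/b1.png",(.5005,-.1587,np.radians(102.3)),5,.014,.048)
E
```

```text
(no output)
```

View pics/b1.png

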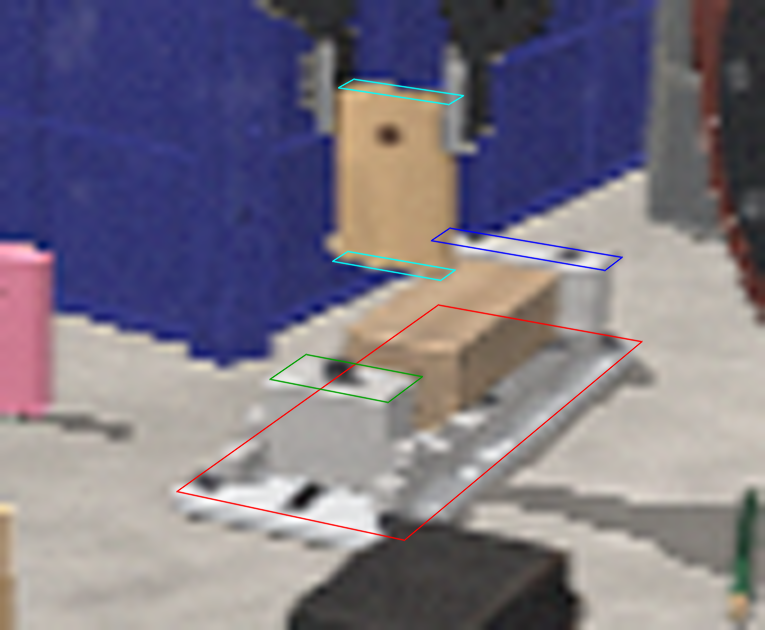

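The yellow wire for the held packer lies on its image, and the jig wires match the heel, stop and plate. So the scene calibration agrees with the jig pose to about 1–2 mm. I'm lowering to 40 mm, above the shoe.

Call:
send_rows --moves '[[[-1.5,3.5,0],[0,0,0],30],[[-1.5,3.5,20],[0,0,0],30],[[-1.5,3.5,40],[0,0,0],30],[[-1.5,3.5,46.5],[0,0,0],30],[[-1.5,3.5,46.5],[0,0,0],30],[[-1.5,3.5,46.5],[0,0,0],30]]'

```text
t: 5.73
tool_pos: [0.4919, -0.1186, 0.0881]
ee_rot: [-3.141, -0.0, 1.786]
contact_force: [0.2, -0.9, -0.5]
finger_gap: 0.524
```

```bash
python3 mv.py .4918 -.1186 .088 102.3; python3 - <<'E'
from ov2 import *
go("pics/b2.png",(.5005,-.1587,np.radians(102.3)),5,.014,.048)
E
```

```text
t 5.7333 shift [ 0.1 -0.1  0.1] turn [-0.02 -0.02  0.03] pos [ 0.4919 -0.1186  0.0881] psi [-1.7998e+02 -2.0000e-02  1.0233e+02] F [ 0.2  -0.89 -0.5 ] gap 0.524147528989714
```

View pics/b2.png

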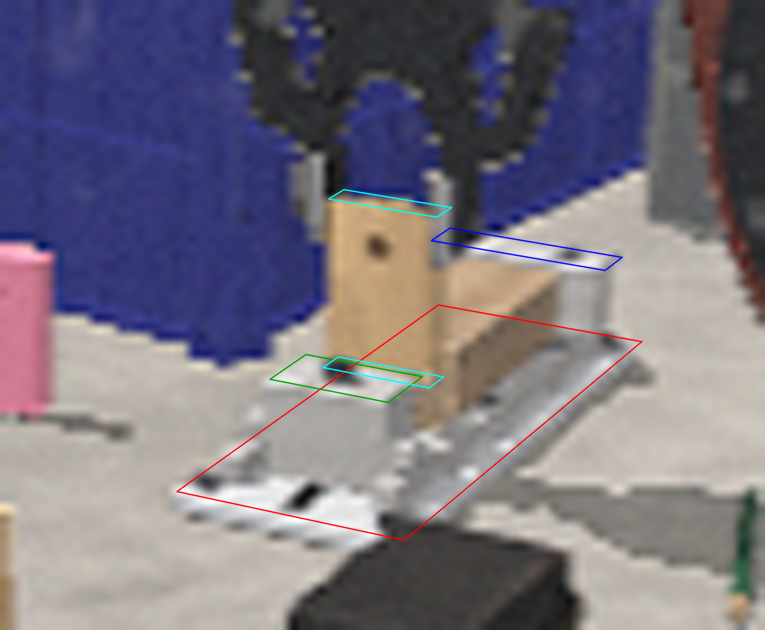

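Call:
send_rows --moves '[[[-5,0,0],[0,0,0],30],[[-9,0,0],[0,0,0],30],[[-11,0,0],[0,0,0],30],[[-12,0,0],[0,0,0],30],[[-13,0,0],[0,0,0],30],[[-14,0,0],[0,0,0],30],[[-15,0,0],[0,0,0],30],[[-16,0,0],[0,0,0],30],[[-16,0,0],[0,0,0],30],[[-16,0,0],[0,0,0],30]]'

```text
t: 6.62
tool_pos: [0.4952, -0.1348, 0.0878]
ee_rot: [-3.142, 0.0, 1.785]
contact_force: [-0.2, -0.4, -0.5]
finger_gap: 0.523
```

```bash
cat > jc.py <<'E'
import numpy as np
from rig import bot
a=np.radians(102.3);X=np.array([np.cos(a),np.sin(a)]);Y=np.array([-X[1],X[0]])
s=bot.get_state();d=s["tool_pos"][:2]-[.5005,-.1587];F=s["contact_force"]
print("t",round(s["t"],2),"jx,jy mm",(X@d*1000).round(2),(Y@d*1000).round(2),"z",s["tool_pos"][2].round(4),"Fx,Fy,Fz",(X@F[:2]).round(2),(Y@F[:2]).round(2),F[2].round(2),"rpy",np.degrees(s["ee_rot"]).round(2),"M",s["moment"].round(2),"gap",s["finger_gap"].round(3))
E
python3 jc.py
```

```text
Traceback (most recent call last):
  File "jc.py", line 5, in <module>
    print("t",round(s["t"],2),"jx,jy mm",(X@d*1000).round(2),(Y@d*1000).round(2),"z",s["tool_pos"][2].round(4),"Fx,Fy,Fz",(X@F[:2]).round(2),(Y@F[:2]).round(2),F[2].round(2),"rpy",np.degrees(s["ee_rot"]).round(2),"M",s["moment"].round(2),"gap",s["finger_gap"].round(3))
                                                                                                                                                                                                                                                    ^^^^^^^^^^^^^^^^^^^^^
AttributeError: 'float' object has no attribute 'round'
```

```bash
sed -i 's/s\["finger_gap"\].round(3)/round(s["finger_gap"],3)/; s/s\["tool_pos"\]\[2\].round(4)/round(float(s["tool_pos"][2]),4)/' jc.py; python3 jc.py
```

```text
t 6.62 jx,jy mm 24.46 0.06 z 0.0878 Fx,Fy,Fz -0.34 0.31 -0.5 rpy [-1.7999e+02  1.0000e-02  1.0228e+02] M [0.03 0.01 0.06] gap 0.523
```

Call:
send_rows --moves '[[[-0.7,0,0],[0,0,0],30],[[-1.4,0,0],[0,0,0],30],[[-2.0,0,0],[0,0,0],30],[[-2.0,0,0],[0,0,0],30]]'

```text
t: 6.95
tool_pos: [0.4957, -0.1368, 0.0878]
ee_rot: [-3.142, 0.0, 1.785]
contact_force: [-0.0, 0.7, -0.4]
finger_gap: 0.523
```

```bash
python3 jc.py
```

```text
t 6.95 jx,jy mm 22.44 0.04 z 0.0878 Fx,Fy,Fz 0.68 -0.12 -0.42 rpy [-180.      0.    102.28] M [0.14 0.05 0.02] gap 0.523
```

Call:
send_rows --moves '[[[-0.5,0,0],[0,0,0],30],[[-1.0,0,0],[0,0,0],30],[[-1.5,0,0],[0,0,0],30],[[-1.5,0,0],[0,0,0],30]]'

```text
t: 7.28
tool_pos: [0.496, -0.138, 0.0878]
ee_rot: [3.142, -0.0, 1.785]
contact_force: [-0.3, 0.7, 0.1]
finger_gap: 0.523
```

```bash
python3 jc.py
```

```text
t 7.28 jx,jy mm 21.15 0.04 z 0.0878 Fx,Fy,Fz 0.77 0.18 0.08 rpy [ 1.8000e+02 -2.0000e-02  1.0229e+02] M [ 0.35  0.08 -0.01] gap 0.523
```

Call:
send_rows --moves '[[[-0.5,0,0],[0,0,0],30],[[-1.0,0,0],[0,0,0],30],[[-1.0,0,0],[0,0,0],30],[[-1.0,0,0],[0,0,0],30]]'

```text
t: 7.62
tool_pos: [0.4961, -0.1386, 0.0878]
ee_rot: [3.142, -0.001, 1.785]
contact_force: [-0.9, 4.9, 2.2]
finger_gap: 0.525
```

```bash
python3 jc.py
```

```text
t 7.62 jx,jy mm 20.56 0.05 z 0.0878 Fx,Fy,Fz 4.95 -0.19 2.22 rpy [ 1.800e+02 -5.000e-02  1.023e+02] M [ 1.29  0.23 -0.07] gap 0.525
```

Call:
send_rows --moves '[[[-0.6,0,0],[0,0,0],30],[[-0.6,0,0],[0,0,0],30],[[-0.6,0,0],[0,0,0],30]]'

```text
t: 7.87
tool_pos: [0.4961, -0.1389, 0.0878]
ee_rot: [3.142, -0.002, 1.786]
contact_force: [-0.9, 6.4, 3.4]
finger_gap: 0.526
```

```bash
python3 jc.py; python3 - <<'E'
from ov2 import *
go("pics/b3.png",(.5005,-.1587,np.radians(102.3)),5,.014,.048)
E
```

```text
t 7.87 jx,jy mm 20.28 0.07 z 0.0878 Fx,Fy,Fz 6.45 -0.44 3.35 rpy [ 1.8000e+02 -9.0000e-02  1.0231e+02] M [ 1.66  0.28 -0.03] gap 0.526
```

View pics/b3.png

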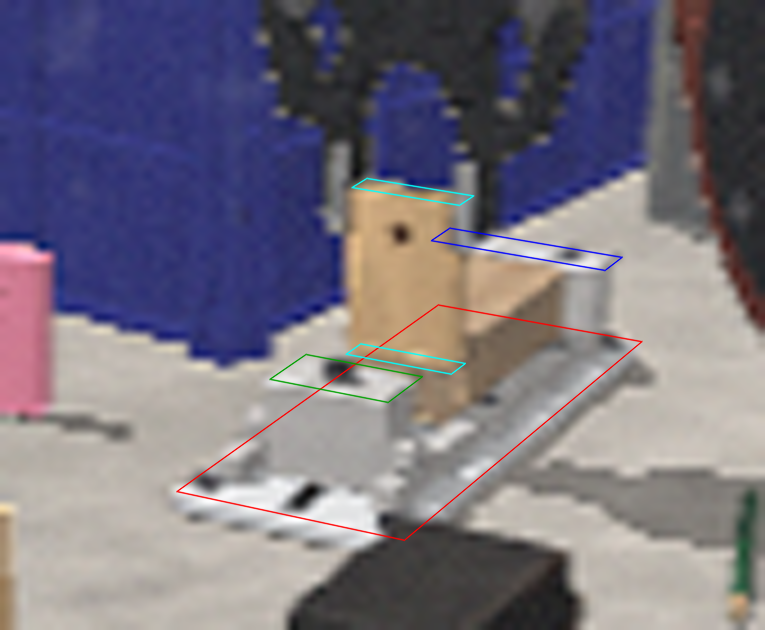

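The force rose to 6.4 N with almost no further travel, so the block is home. Now I'll touch the stop's face on the other side.

Call:
send_rows --moves '[[[5,0,0],[0,0,0],30],[[12,0,0],[0,0,0],30],[[20,0,0],[0,0,0],30],[[25,0,0],[0,0,0],30],[[26,0,0],[0,0,0],30],[[27,0,0],[0,0,0],30],[[28,0,0],[0,0,0],30],[[28,0,0],[0,0,0],30],[[28,0,0],[0,0,0],30]]'

```text
t: 8.67
tool_pos: [0.4905, -0.1125, 0.0878]
ee_rot: [3.142, 0.0, 1.785]
contact_force: [-0.7, -1.5, -0.7]
finger_gap: 0.526
```

```bash
python3 jc.py
```

```text
t 8.67 jx,jy mm 47.28 -0.04 z 0.0878 Fx,Fy,Fz -1.34 0.96 -0.72 rpy [1.8000e+02 1.0000e-02 1.0228e+02] M [-0.    0.03  0.05] gap 0.526
```

Call:
send_rows --moves '[[[0.6,0,0],[0,0,0],30],[[1.2,0,0],[0,0,0],30],[[1.8,0,0],[0,0,0],30],[[1.8,0,0],[0,0,0],30]]'

```text
t: 9.0
tool_pos: [0.49, -0.1105, 0.0878]
ee_rot: [-3.142, -0.0, 1.785]
contact_force: [0.0, -0.4, -0.3]
finger_gap: 0.526
```

```bash
python3 jc.py
```

```text
t 9.0 jx,jy mm 49.32 0.03 z 0.0878 Fx,Fy,Fz -0.35 0.07 -0.29 rpy [-180.     -0.    102.28] M [ 0.07 -0.03  0.04] gap 0.526
```

Call:
send_rows --moves '[[[0.6,0,0],[0,0,0],30],[[1.2,0,0],[0,0,0],30],[[1.6,0,0],[0,0,0],30],[[1.6,0,0],[0,0,0],30]]'

```text
t: 9.33
tool_pos: [0.4896, -0.1089, 0.0878]
ee_rot: [-3.142, -0.0, 1.785]
contact_force: [0.4, -0.3, -0.5]
finger_gap: 0.524
```

```bash
python3 jc.py
```

```text
t 9.33 jx,jy mm 50.97 0.03 z 0.0878 Fx,Fy,Fz -0.35 -0.32 -0.47 rpy [-180.     -0.    102.28] M [0.04 0.1  0.01] gap 0.524
```

Call:
send_rows --moves '[[[0.5,0,0],[0,0,0],30],[[1.0,0,0],[0,0,0],30],[[1.0,0,0],[0,0,0],30],[[1.0,0,0],[0,0,0],30]]'

```text
t: 9.67
tool_pos: [0.4895, -0.108, 0.0878]
ee_rot: [3.142, 0.0, 1.785]
contact_force: [0.1, -0.5, -1.0]
finger_gap: 0.523
```

```bash
python3 jc.py
```

```text
t 9.67 jx,jy mm 51.89 -0.01 z 0.0878 Fx,Fy,Fz -0.48 0.05 -0.98 rpy [180.     0.   102.29] M [0.04 0.04 0.03] gap 0.523
```

Call:
send_rows --moves '[[[0.5,0,0],[0,0,0],30],[[1.0,0,0],[0,0,0],30],[[1.4,0,0],[0,0,0],30],[[1.4,0,0],[0,0,0],30]]'

```text
t: 10.0
tool_pos: [0.4891, -0.1067, 0.0878]
ee_rot: [-3.142, 0.0, 1.785]
contact_force: [-0.5, -1.2, -0.5]
finger_gap: 0.528
```

```bash
python3 jc.py
```

```text
t 10.0 jx,jy mm 53.28 0.03 z 0.0878 Fx,Fy,Fz -1.01 0.76 -0.48 rpy [-1.8000e+02  1.0000e-02  1.0229e+02] M [-0.14 -0.03 -0.02] gap 0.528
```

Call:
send_rows --moves '[[[0.5,0,0],[0,0,0],30],[[1.0,0,0],[0,0,0],30],[[1.0,0,0],[0,0,0],30],[[1.0,0,0],[0,0,0],30]]'

```text
t: 10.33
tool_pos: [0.489, -0.1061, 0.0879]
ee_rot: [-3.142, 0.001, 1.785]
contact_force: [-0.7, -3.4, -0.8]
finger_gap: 0.525
```

```bash
python3 jc.py
```

```text
t 10.33 jx,jy mm 53.83 -0.01 z 0.0879 Fx,Fy,Fz -3.17 1.43 -0.84 rpy [-1.8000e+02  5.0000e-02  1.0227e+02] M [-0.95  0.1  -0.08] gap 0.525
```

The touches give s ≈ 53.2 − 21.4 + 14 ≈ 45.8 mm, so 14 + 30 = 44 leaves 1.8 mm. That matches the sight estimate of 45–46. I'll stand the 14 against the block.

Call:
send_rows --moves '[[[-10,0,0],[0,0,0],30],[[-22,0,0],[0,0,0],30],[[-29,0,0],[0,0,0],30],[[-31.5,0,0],[0,0,0],30],[[-31.5,0,0],[0,0,0],30],[[-31.5,0,0],[0,0,0],30]]'

```text
t: 10.83
tool_pos: [0.4955, -0.1366, 0.0876]
ee_rot: [-3.141, -0.0, 1.785]
contact_force: [0.3, -0.1, -0.3]
finger_gap: 0.524
```

```bash
python3 jc.py
```

```text
t 10.83 jx,jy mm 22.66 0.23 z 0.0876 Fx,Fy,Fz -0.19 -0.24 -0.3 rpy [-1.7998e+02 -3.0000e-02  1.0225e+02] M [-0.02 -0.02  0.02] gap 0.524
```

Call:
send_rows --moves '[[[-0.3,0,5],[0,0,0],30],[[-0.3,0,12],[0,0,0],30],[[-0.3,0,19],[0,0,0],30],[[-0.3,0,25],[0,0,0],30],[[-0.3,0,27.5],[0,0,0],30],[[-0.3,0,28.5],[0,0,0],30],[[-0.3,0,28.5],[0,0,0],30]]'

```text
t: 11.42
tool_pos: [0.4955, -0.1366, 0.0589]
ee_rot: [-3.141, -0.0, 1.785]
contact_force: [-0.2, -0.0, 0.0]
finger_gap: 0.528
```

```bash
python3 jc.py
```

```text
t 11.42 jx,jy mm 22.67 0.19 z 0.0589 Fx,Fy,Fz 0.01 0.25 0.01 rpy [-1.7997e+02 -2.0000e-02  1.0229e+02] M [ 0.04 -0.   -0.01] gap 0.528
```

Next I'll press down gently, then lean against the block.

Call:
send_rows --moves '[[[0,0,0.7],[0,0,0],30],[[0,0,1.4],[0,0,0],30],[[0,0,2],[0,0,0],30],[[0,0,2],[0,0,0],30]]'

```text
t: 11.75
tool_pos: [0.496, -0.1369, 0.058]
ee_rot: [3.141, 0.001, 1.785]
contact_force: [-1.4, -0.2, 5.5]
finger_gap: 0.527
```

```bash
python3 jc.py
```

```text
t 11.75 jx,jy mm 22.21 -0.23 z 0.058 Fx,Fy,Fz 0.07 1.45 5.54 rpy [1.7996e+02 4.0000e-02 1.0228e+02] M [0.1  0.31 0.02] gap 0.527
```

Call:
send_rows --moves '[[[-0.5,0,0],[0,0,0],30],[[-1.0,0,0],[0,0,0],30],[[-1.5,0,0],[0,0,0],30],[[-1.5,0,0],[0,0,0],30]]'

```text
t: 12.08
tool_pos: [0.4961, -0.1377, 0.0579]
ee_rot: [3.141, -0.001, 1.786]
contact_force: [-1.4, 3.2, 7.7]
finger_gap: 0.526
```

```bash
python3 jc.py
```

```text
t 12.08 jx,jy mm 21.44 -0.19 z 0.0579 Fx,Fy,Fz 3.4 0.67 7.71 rpy [ 1.7995e+02 -5.0000e-02  1.0230e+02] M [0.89 0.4  0.05] gap 0.526
```

Call:
send_rows --moves '[[[0.4,0,-1],[0,0,0],30],[[0.4,0,-1],[0,0,0],80],[[0.4,0,-1],[0,0,0],80],[[0.4,0,-1],[0,0,0],80],[[0.4,0,-1],[0,0,0],80],[[0.4,0,-1],[0,0,0],80],[[0.4,0,-20],[0,0,0],80],[[0.4,0,-50],[0,0,0],80],[[0.4,0,-90],[0,0,0],80],[[0.4,0,-110],[0,0,0],100],[[0.4,0,-110],[0,0,0],100]]'

```text
t: 13.0
tool_pos: [0.4985, -0.139, 0.1719]
ee_rot: [3.136, 0.004, 1.785]
contact_force: [1.2, -0.5, 0.5]
finger_gap: 0.998
```

```bash
python3 jc.py; python3 - <<'E'
from ov2 import *
go("pics/b4.png",(.5005,-.1587,np.radians(102.3)),4.5,0,.048)
E
```

```text
t 13.0 jx,jy mm 19.71 -2.28 z 0.1719 Fx,Fy,Fz -0.76 -1.05 0.45 rpy [179.66   0.25 102.29] M [-0.03 -0.03  0.01] gap 0.998
```

View pics/b4.png

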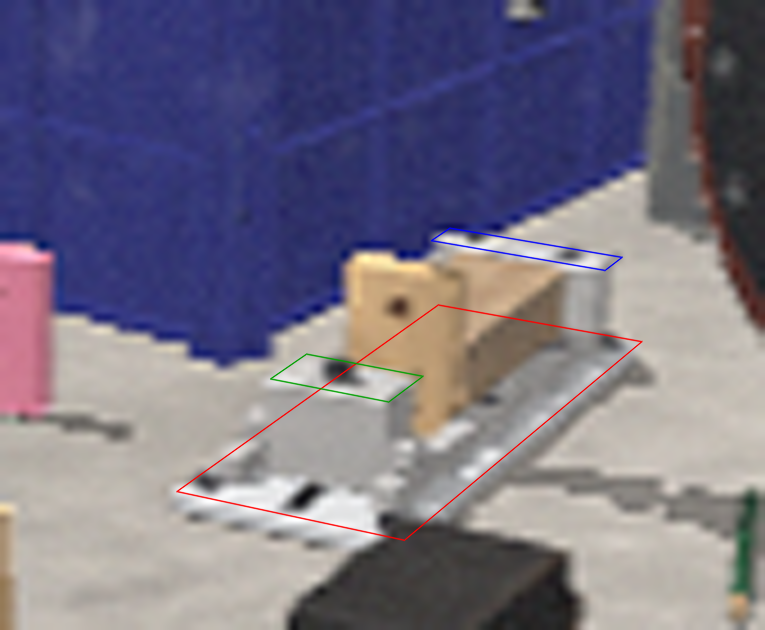

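The 14 stands upright against the block, at (405,320) in the crop. Next is packer_30. I'll refit it with a tighter window so the discs stay out.

```bash
python3 - <<'E'
from h import *
p=bot.camera("top");crop(p,180,145,240,205,10,"pics/p30.png")
for hi in(.3,.4):
  r=fit(p,(.51,.262,np.radians(80)),(.03,.046),0,.07,pad=4,hi=hi);print(r[0].round(4),np.degrees(r[0][2]).round(1),r[1:])
  r2=fit(p,(.452,.2008,np.radians(79)),(.022,.046),0,.07,pad=4,hi=hi);print("22:",r2[0].round(4),np.degrees(r2[0][2]).round(1),r2[1:])
im=cv2.imread("pics/p30.png")
B=boxpts(*r[0],.03,.046,0,.07)
for q in(B[:4],B[4:]):
    uv=np.array([(proj(p,X)-[180,145]+.5)*10-.5 for X in q]);cv2.polylines(im,[np.int32(uv)],True,(255,0,0),1)
cv2.imwrite("pics/p30.png",im)
E
python3 mv.py .51 .262 .15 80
```

```text
[0.5099 0.2627 1.4075] 80.6 (np.float64(2.069374110720719), np.float64(191.5018981494947))
22: [0.4521 0.2007 1.3582] 77.8 (np.float64(1.5076952149333998), np.float64(137.04869997302512))
[0.5099 0.2627 1.4117] 80.9 (np.float64(7.933898296202328), np.float64(172.95430054134292))
22: [0.452  0.2007 1.3849] 79.3 (np.float64(6.100576497380796), np.float64(121.57179770935517))
t 13.1 shift [388.   98.3  17.7] turn [ 0.1   0.04 22.28] pos [ 0.4965 -0.1381  0.168 ] psi [1.7991e+02 6.0000e-02 1.0228e+02] F [-0.27 -0.7   0.17] gap 1.0042163226535166
```

View pics/p30.png

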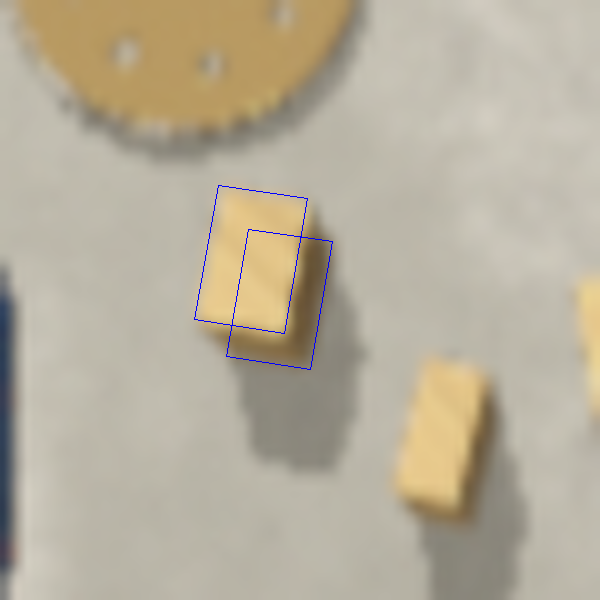

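Candidates for packer_30 in the top view are the wooden ones at (206,172), (224,188) and (241,180). The widest, at (206,172), fits a 30 mm slab (residual 2 of 191), and the next one fits 22 mm.

Call:
send_rows --moves '[[[40,10,10],[0,0,7],100],[[80,20,10],[0,0,14],100],[[120,30,10],[0,0,21.6],100],[[160,40,10],[0,0,21.6],100],[[200,50,10],[0,0,21.6],100],[[240,61,15],[0,0,21.6],100],[[280,71,18],[0,0,21.6],100],[[320,81,18],[0,0,21.6],100],[[360,91,18],[0,0,21.6],100],[[388,98.5,18],[0,0,21.6],100],[[388,98.5,18],[0,0,21.6],100],[[388,98.5,18],[0,0,21.6],100],[[388,98.5,18],[0,0,21.6],100]]'

```text
t: 14.18
tool_pos: [0.5086, 0.2618, 0.1479]
ee_rot: [-3.139, 0.002, 1.409]
contact_force: [-0.5, -1.3, -0.2]
finger_gap: 0.998
```

```bash
python3 mv.py .5099 .2627 .044 80.7;
```

```text
t 14.1833 shift [  1.2   1.3 103.9] turn [-0.12  0.09  0.03] pos [0.5086 0.2618 0.1479] psi [-1.7988e+02  9.0000e-02  8.0730e+01] F [-0.48 -1.3  -0.21] gap 0.9975921938076057
```

Call:
send_rows --moves '[[[1,1,35],[0,0,0],100],[[1,1,70],[0,0,0],100],[[1,1,95],[0,0,0],100],[[1,1,104],[0,0,0],100],[[1,1,104],[0,0,0],100],[[1,1,104],[0,0,0],30],[[1,1,104],[0,0,0],30],[[1,1,104],[0,0,0],30],[[1,1,104],[0,0,0],30],[[1,1,104],[0,0,0],30],[[1,1,104],[0,0,0],30],[[1,1,104],[0,0,0],30],[[1,1,104],[0,0,0],30]]' --grip_force 70

```text
t: 15.27
tool_pos: [0.5119, 0.2634, 0.0472]
ee_rot: [3.139, -0.001, 1.408]
contact_force: [-1.6, -0.5, 6.2]
finger_gap: 0.523
```

```bash
python3 mv.py .5099 .2627 .15 80.7;python3 - <<'E'
from h import *
p=bot.camera("scene");crop(p,165,130,285,230,6,"pics/c3.png")
E
```

```text
t 15.2667 shift [  -0.9   -1.6 -102.8] turn [ 0.15 -0.06 -0.02] pos [0.5119 0.2634 0.0472] psi [ 1.7985e+02 -6.0000e-02  8.0680e+01] F [-1.63 -0.52  6.21] gap 0.5232553478844703
```

View pics/c3.png

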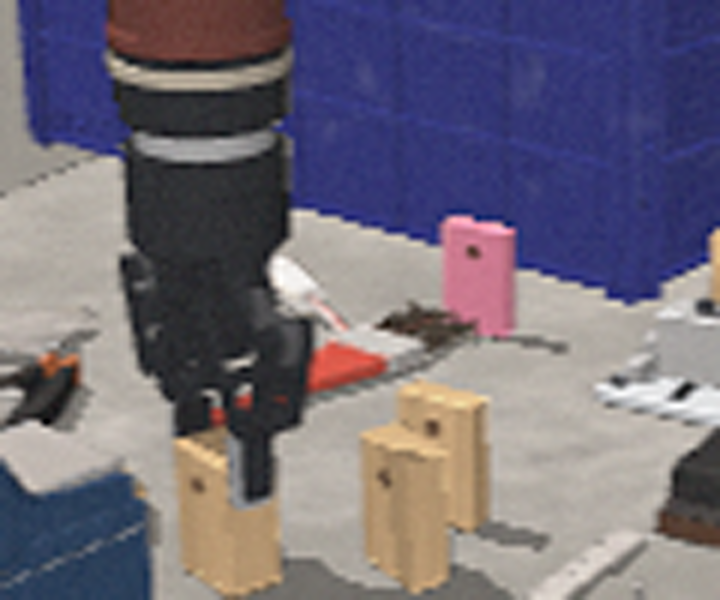

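Packer_30 is gripped at about (230,490) in the crop. To learn where it sits in the jaws, I'll touch the stop's outer end face with it. The stop is 32 mm long, so I know where that face is relative to the inner one.

Call:
send_rows --moves '[[[0,0,-35],[0,0,0],30],[[0,0,-70],[0,0,0],30],[[0,0,-105],[0,0,0],30],[[0,0,-113],[0,0,0],30],[[0,0,-113],[0,0,0],30]]'

```text
t: 15.73
tool_pos: [0.513, 0.264, 0.1622]
ee_rot: [3.135, -0.003, 1.408]
contact_force: [-0.2, -0.8, -1.3]
finger_gap: 0.528
```

```bash
python3 mv.py .4759 -.0459 .15 102.3
```

```text
t 15.7333 shift [-311.8   13.4   11.2] turn [  0.38  -0.13 -21.61] pos [0.513  0.264  0.1622] psi [179.65  -0.2   80.69] F [-0.22 -0.81 -1.31] gap 0.5279121978994089
```

Call:
send_rows --moves '[[[-40,2,0],[0,0,-7],30],[[-80,4,0],[0,0,-14],30],[[-120,6,0],[0,0,-21.6],30],[[-160,8,0],[0,0,-21.6],30],[[-200,9,0],[0,0,-21.6],30],[[-240,11,5],[0,0,-21.6],30],[[-280,13,10],[0,0,-21.6],30],[[-305,13.5,11],[0,0,-21.6],30],[[-312,13.5,11],[0,0,-21.6],30],[[-312,13.5,11],[0,0,-21.6],30],[[-312,13.5,11],[0,0,-21.6],30]]'

```text
t: 16.65
tool_pos: [0.4732, -0.0466, 0.1468]
ee_rot: [-3.141, -0.001, 1.784]
contact_force: [-0.4, 0.3, -0.5]
finger_gap: 0.525
```

```bash
python3 jc.py; python3 mv.py .4759 -.0459 .087 102.3; python3 - <<'E'
from ov2 import *
go("pics/b5.png",(.5005,-.1587,np.radians(102.3)),4.5,.03,.047,roi=(245,120,330,210),k=8)
E
```

```text
t 16.65 jx,jy mm 115.32 2.77 z 0.1468 Fx,Fy,Fz 0.38 0.29 -0.51 rpy [-1.7996e+02 -5.0000e-02  1.0223e+02] M [ 0.   -0.02  0.02] gap 0.525
t 16.65 shift [ 0.1  2.8 59.8] turn [-0.04 -0.05 -0.07] pos [ 0.4732 -0.0466  0.1468] psi [-1.7996e+02 -5.0000e-02  1.0223e+02] F [-0.37  0.31 -0.51] gap 0.5251900753236137
```

View pics/b5.png

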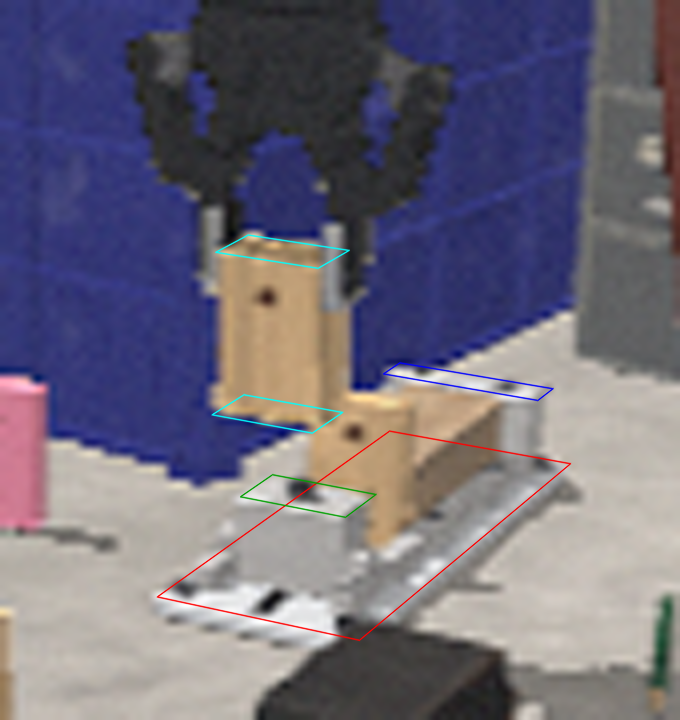

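Call:
send_rows --moves '[[[0,3,20],[0,0,0],30],[[0,3,42],[0,0,0],30],[[0,3,56],[0,0,0],30],[[0,3,59.5],[0,0,0],30],[[0,3,59.5],[0,0,0],30],[[-2,3,59.5],[0,0,0],30],[[-3,3,59.5],[0,0,0],30],[[-4,3,59.5],[0,0,0],30],[[-4,3,59.5],[0,0,0],30]]'

```text
t: 17.45
tool_pos: [0.4781, -0.0505, 0.0885]
ee_rot: [3.14, 0.0, 1.785]
contact_force: [-0.0, -0.3, -1.0]
finger_gap: 0.523
```

```bash
python3 jc.py
```

```text
t 17.45 jx,jy mm 110.52 -1.12 z 0.0885 Fx,Fy,Fz -0.33 0.12 -0.99 rpy [1.7992e+02 3.0000e-02 1.0228e+02] M [ 0.03 -0.04  0.  ] gap 0.523
```

Call:
send_rows --moves '[[[-0.5,0,0],[0,0,0],30],[[-1.0,0,0],[0,0,0],30],[[-1,0,0],[0,0,0],30],[[-1,0,0],[0,0,0],30]]'

```text
t: 17.78
tool_pos: [0.4776, -0.0509, 0.0879]
ee_rot: [3.141, -0.001, 1.785]
contact_force: [0.1, 4.1, 1.1]
finger_gap: 0.52
```

```bash
python3 jc.py
```

```text
t 17.78 jx,jy mm 110.17 -0.55 z 0.0879 Fx,Fy,Fz 4.02 -0.94 1.1 rpy [ 1.7999e+02 -4.0000e-02  1.0229e+02] M [0.95 0.01 0.07] gap 0.52
```

Call:
send_rows --moves '[[[-0.5,0,0],[0,0,0],30],[[-0.5,0,0],[0,0,0],30],[[-0.5,0,0],[0,0,0],30]]'

```text
t: 18.03
tool_pos: [0.4775, -0.0511, 0.0878]
ee_rot: [3.141, -0.001, 1.786]
contact_force: [-0.2, 6.1, 1.2]
finger_gap: 0.524
```

```bash
python3 jc.py
```

```text
t 18.03 jx,jy mm 110.0 -0.48 z 0.0878 Fx,Fy,Fz 6.04 -1.06 1.24 rpy [ 1.7999e+02 -8.0000e-02  1.0231e+02] M [1.41 0.05 0.09] gap 0.524
```

Call:
send_rows --moves '[[[1.1,0,0],[0,0,0],30],[[1.1,0,0],[0,0,0],30],[[1.1,0,0],[0,0,0],30]]'

```text
t: 18.28
tool_pos: [0.4773, -0.0508, 0.0877]
ee_rot: [-3.141, 0.0, 1.785]
contact_force: [-0.1, 1.2, -1.2]
finger_gap: 0.524
```

```bash
python3 jc.py
```

```text
t 18.28 jx,jy mm 110.38 -0.37 z 0.0877 Fx,Fy,Fz 1.2 -0.18 -1.25 rpy [-1.7998e+02  2.0000e-02  1.0228e+02] M [0.37 0.09 0.01] gap 0.524
```

Contact zero is at jx ≈ 110.5, so the 30's insert position is TCP jx ≈ 47.6, with about ±0.9 mm slack. I'm backing off, rising over the stop and moving above the slot.

Call:
send_rows --moves '[[[3,0,0],[0,0,0],30],[[3,0,-20],[0,0,0],30],[[3,0,-45],[0,0,0],30],[[-10,0,-58],[0,0,0],30],[[-35,0,-58],[0,0,0],30],[[-58,0,-58],[0,0,0],30],[[-63,0,-58],[0,0,0],30],[[-63,0,-58],[0,0,0],30],[[-63,0,-58],[0,0,0],30],[[-63,0,-58],[0,0,0],30]]'

```text
t: 19.12
tool_pos: [0.4903, -0.1114, 0.1455]
ee_rot: [-3.141, -0.001, 1.785]
contact_force: [0.4, 0.0, -1.2]
finger_gap: 0.523
```

```bash
python3 jc.py
```

```text
t 19.12 jx,jy mm 48.34 -0.14 z 0.1455 Fx,Fy,Fz -0.05 -0.37 -1.19 rpy [-1.7996e+02 -3.0000e-02  1.0230e+02] M [ 0.01  0.   -0.03] gap 0.523
```

Call:
send_rows --moves '[[[-0.4,0,8],[0,0,0],30],[[-0.4,0,18],[0,0,0],30],[[-0.4,0,28],[0,0,0],30],[[-0.4,0,38],[0,0,0],30],[[-0.4,0,44],[0,0,0],30],[[-0.4,0,45],[0,0,0],30],[[-0.4,0,45],[0,0,0],30],[[-0.4,0,45],[0,0,0],30]]'

```text
t: 19.78
tool_pos: [0.4911, -0.1127, 0.1009]
ee_rot: [3.141, 0.0, 1.785]
contact_force: [0.2, -0.2, -1.1]
finger_gap: 0.522
```

```bash
python3 jc.py; python3 - <<'E'
from ov2 import *
go("pics/b6.png",(.5005,-.1587,np.radians(102.3)),4.5,0,.047,roi=(245,120,330,210),k=8)
E
```

```text
t 19.78 jx,jy mm 46.98 -0.64 z 0.1009 Fx,Fy,Fz -0.29 -0.18 -1.06 rpy [1.7999e+02 1.0000e-02 1.0228e+02] M [0.01 0.04 0.02] gap 0.522
```

View pics/b6.png

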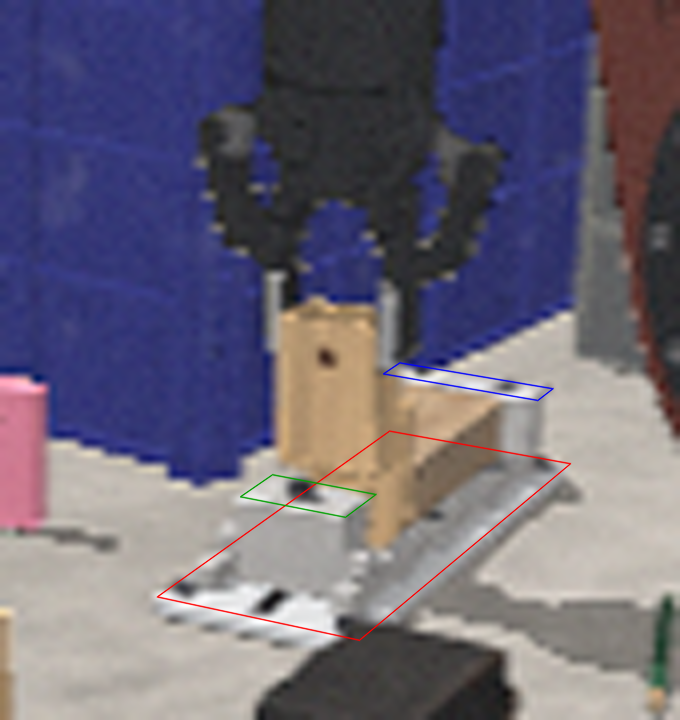

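Call:
send_rows --moves '[[[0.6,0,0],[0,0,0],30],[[0.6,0,2],[0,0,0],30],[[0.6,0,4],[0,0,0],30],[[0.6,0,6],[0,0,0],30],[[0.6,0,8],[0,0,0],30],[[0.6,0,8],[0,0,0],30]]'

```text
t: 20.33
tool_pos: [0.4905, -0.1119, 0.0924]
ee_rot: [-3.141, -0.0, 1.785]
contact_force: [-1.1, 0.0, -1.3]
finger_gap: 0.522
```

```bash
python3 jc.py
```

```text
t 20.33 jx,jy mm 47.81 -0.22 z 0.0924 Fx,Fy,Fz 0.27 1.03 -1.26 rpy [-1.7997e+02 -2.0000e-02  1.0228e+02] M [-0.05  0.    0.02] gap 0.522
```

Call:
send_rows --moves '[[[-0.2,0,2],[0,0,0],30],[[-0.2,0,4],[0,0,0],30],[[-0.2,0,6],[0,0,0],30],[[-0.2,0,8],[0,0,0],30],[[-0.2,0,8],[0,0,0],30]]'

```text
t: 20.75
tool_pos: [0.4906, -0.1121, 0.0843]
ee_rot: [-3.141, -0.0, 1.785]
contact_force: [0.2, -0.6, -0.3]
finger_gap: 0.522
```

```bash
python3 jc.py
```

```text
t 20.75 jx,jy mm 47.64 -0.23 z 0.0843 Fx,Fy,Fz -0.59 -0.04 -0.32 rpy [-1.7997e+02 -2.0000e-02  1.0229e+02] M [0.01 0.   0.03] gap 0.522
```

Free so far, with the bottom at about 37 mm. Continuing down past the shoe.

Call:
send_rows --moves '[[[0,0,2],[0,0,0],30],[[0,0,4],[0,0,0],30],[[0,0,6],[0,0,0],30],[[0,0,8],[0,0,0],30],[[0,0,10],[0,0,0],30],[[0,0,10],[0,0,0],30]]'

```text
t: 21.25
tool_pos: [0.4909, -0.1124, 0.0745]
ee_rot: [-3.141, 0.0, 1.785]
contact_force: [0.5, -0.4, -0.5]
finger_gap: 0.526
```

```bash
python3 jc.py
```

```text
t 21.25 jx,jy mm 47.28 -0.46 z 0.0745 Fx,Fy,Fz -0.53 -0.41 -0.46 rpy [-1.7999e+02  2.0000e-02  1.0228e+02] M [-0.24 -0.03 -0.04] gap 0.526
```

Call:
send_rows --moves '[[[0,0,2],[0,0,0],30],[[0,0,4],[0,0,0],30],[[0,0,6],[0,0,0],30],[[0,0,8],[0,0,0],30],[[0,0,8],[0,0,0],30]]'

```text
t: 21.67
tool_pos: [0.4917, -0.1127, 0.0671]
ee_rot: [3.14, 0.001, 1.785]
contact_force: [1.6, -2.8, 1.0]
finger_gap: 0.521
```

```bash
python3 jc.py
```

```text
t 21.67 jx,jy mm 46.81 -1.21 z 0.0671 Fx,Fy,Fz -3.06 -1.01 1.01 rpy [1.7992e+02 7.0000e-02 1.0228e+02] M [-0.55 -0.33  0.11] gap 0.521
```

Call:
send_rows --moves '[[[0,0,2],[0,0,0],30],[[0,0,4],[0,0,0],30],[[0,0,6],[0,0,0],30],[[0,0,8],[0,0,0],30],[[0,0,8],[0,0,0],30]]'

```text
t: 22.08
tool_pos: [0.4918, -0.1127, 0.0592]
ee_rot: [3.14, 0.001, 1.785]
contact_force: [2.6, -1.9, 2.8]
finger_gap: 0.522
```

```bash
python3 jc.py
```

```text
t 22.08 jx,jy mm 46.82 -1.33 z 0.0592 Fx,Fy,Fz -2.4 -2.09 2.77 rpy [1.7990e+02 7.0000e-02 1.0229e+02] M [-0.5  -0.49  0.15] gap 0.522
```

Call:
send_rows --moves '[[[0,0,1],[0,0,0],30],[[0,0,2],[0,0,0],30],[[0,0,3.5],[0,0,0],30],[[0,0,3.5],[0,0,0],30]]'

```text
t: 22.42
tool_pos: [0.4916, -0.1129, 0.0571]
ee_rot: [3.14, 0.002, 1.785]
contact_force: [-6.0, -3.1, 29.4]
finger_gap: 0.526
```

```bash
python3 jc.py
```

```text
t 22.42 jx,jy mm 46.64 -1.08 z 0.0571 Fx,Fy,Fz -1.72 6.49 29.35 rpy [1.7991e+02 1.1000e-01 1.0228e+02] M [-0.31  1.06  0.18] gap 0.526
```

On the floor: TCP is 57.1 mm against an expected 57.2, with the force rising sharply. Relax, release and withdraw.

Call:
send_rows --moves '[[[0,0,-2],[0,0,0],30],[[0,0,-2.5],[0,0,0],30],[[0,0,-2.5],[0,0,0],80],[[0,0,-2.5],[0,0,0],80],[[0,0,-2.5],[0,0,0],80],[[0,0,-2.5],[0,0,0],80],[[0,0,-2.5],[0,0,0],80],[[0,0,-15],[0,0,0],80],[[0,0,-45],[0,0,0],80],[[0,0,-80],[0,0,0],80],[[0,0,-115],[0,0,0],80],[[0,0,-115],[0,0,0],80]]'

```text
t: 23.42
tool_pos: [0.4939, -0.1132, 0.1763]
ee_rot: [3.134, 0.005, 1.785]
contact_force: [1.4, -1.0, -0.2]
finger_gap: 0.804
```

Call:
send_rows --moves '[[[40,0,0],[0,0,0],80],[[80,0,0],[0,0,0],80],[[120,0,0],[0,0,0],80],[[160,20,0],[0,0,0],80],[[180,20,0],[0,0,0],80],[[180,20,0],[0,0,0],80]]'

```text
t: 23.92
tool_pos: [0.4713, 0.0718, 0.1702]
ee_rot: [-3.142, -0.001, 1.789]
contact_force: [0.0, 0.4, -1.2]
finger_gap: 0.802
```

```bash
python3 jc.py; python3 - <<'E'
from ov2 import *
go("pics/b7.png",(.5005,-.1587,np.radians(102.3)),5,0,.047,roi=(255,145,325,210),k=10)
p=bot.camera("top");crop(p,285,145,375,205,8,"pics/b8.png");crop(p,120,40,400,250,2.5,"pics/b9.png")
p=bot.camera("scene");crop(p,120,140,360,290,3,"pics/b10.png")
E
```

```text
t 23.92 jx,jy mm 231.41 -20.61 z 0.1702 Fx,Fy,Fz 0.34 -0.08 -1.17 rpy [-1.8000e+02 -9.0000e-02  1.0252e+02] M [ 0.02 -0.01 -0.03] gap 0.802
```

View pics/b7.png

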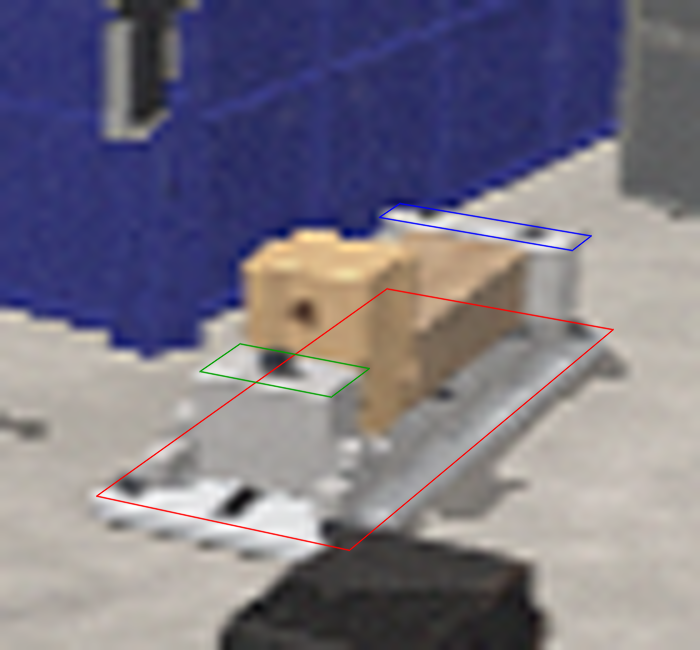

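View pics/b8.png

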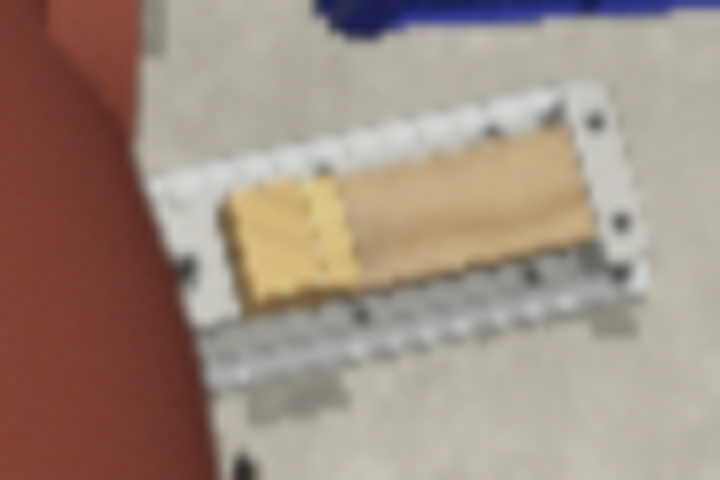

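View pics/b10.png

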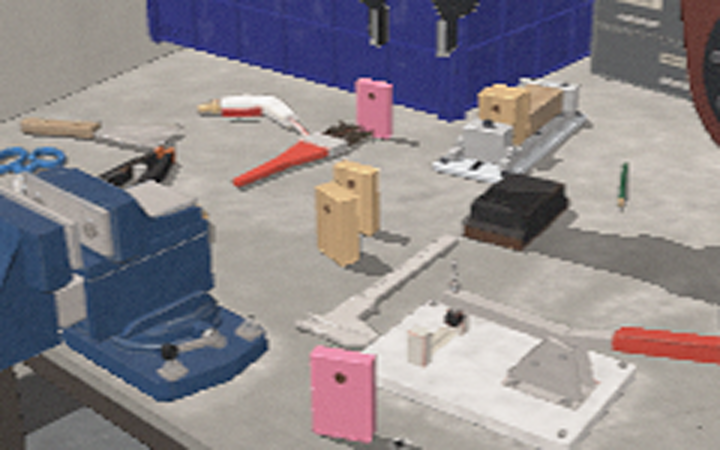

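The block is flush on the heel, and the packers stand square side by side between it and the stop (seam at (325,235) in the top crop). The 18 and 22 are still standing and the bystanders haven't moved. One more check: touch both packer tops with shut fingers to confirm they are right down, which means tops at 80 mm.

```bash
python3 - <<'E'
import numpy as np
a=np.radians(102.3);print(.5005+np.cos(a)*.0295,-.1587+np.sin(a)*.0295)
E
python3 mv.py .4942 -.1299 .11 102.3
```

```text
0.49421560360488814 -0.12987715555415974
t 24.0667 shift [-197.9  -20.5   60.2] turn [-0.02  0.01  0.03] pos [0.472  0.0678 0.1702] psi [-1.7998e+02  1.0000e-02  1.0233e+02] F [ 0.18 -0.02 -0.13] gap 0.8037973998251615
```

Call:
send_rows --moves '[[[-40,-4,0],[0,0,0],0],[[-80,-8,0],[0,0,0],0],[[-120,-12,0],[0,0,0],0],[[-160,-16,0],[0,0,0],0],[[-190,-20,0],[0,0,0],0],[[-198,-20.5,10],[0,0,0],0],[[-198,-20.5,35],[0,0,0],0],[[-198,-20.5,60],[0,0,0],0],[[-198,-20.5,75],[0,0,0],0],[[-198,-20.5,80],[0,0,0],0],[[-198,-20.5,80],[0,0,0],0],[[-198,-20.5,80],[0,0,0],0]]'

```text
t: 25.07
tool_pos: [0.4942, -0.1302, 0.0907]
ee_rot: [3.142, 0.0, 1.785]
contact_force: [0.1, -0.3, 0.2]
finger_gap: 0.002
```

```bash
python3 jc.py
```

```text
t 25.07 jx,jy mm 29.14 0.07 z 0.0907 Fx,Fy,Fz -0.35 -0.02 0.17 rpy [180.     0.   102.25] M [-0.02 -0.05 -0.01] gap 0.002
```

Call:
send_rows --moves '[[[0,0,2],[0,0,0],0],[[0,0,4],[0,0,0],0],[[0,0,6],[0,0,0],0],[[0,0,8],[0,0,0],0],[[0,0,9],[0,0,0],0],[[0,0,9],[0,0,0],0]]'

```text
t: 25.57
tool_pos: [0.4943, -0.1299, 0.0813]
ee_rot: [3.141, 0.0, 1.785]
contact_force: [-0.4, -0.5, 0.5]
finger_gap: -0.001
```

```bash
python3 jc.py
```

```text
t 25.57 jx,jy mm 29.42 -0.06 z 0.0813 Fx,Fy,Fz -0.36 0.51 0.46 rpy [1.7999e+02 1.0000e-02 1.0229e+02] M [-0.05 -0.01 -0.04] gap -0.001
```

Call:
send_rows --moves '[[[0,0,1],[0,0,0],0],[[0,0,2],[0,0,0],0],[[0,0,2.6],[0,0,0],0],[[0,0,2.6],[0,0,0],0]]'

```text
t: 25.9
tool_pos: [0.4947, -0.13, 0.0802]
ee_rot: [3.14, 0.001, 1.785]
contact_force: [-3.5, 2.2, 18.6]
finger_gap: 0.001
```

```bash
python3 jc.py
```

```text
t 25.9 jx,jy mm 29.25 -0.42 z 0.0802 Fx,Fy,Fz 2.94 2.98 18.64 rpy [1.7993e+02 5.0000e-02 1.0229e+02] M [ 0.52  1.07 -0.03] gap 0.001
```

The tops are at 80.2 mm, so both packers are right down. I'm withdrawing straight up and to the side.

Call:
send_rows --moves '[[[0,0,-3],[0,0,0],0],[[0,0,-30],[0,0,0],0],[[0,0,-70],[0,0,0],0],[[0,0,-100],[0,0,0],0],[[40,0,-100],[0,0,0],0],[[80,0,-100],[0,0,0],0],[[120,0,-100],[0,0,0],0],[[160,0,-100],[0,0,0],0],[[200,0,-100],[0,0,0],0],[[240,0,-100],[0,0,0],0],[[240,0,-100],[0,0,0],0],[[240,0,-100],[0,0,0],0]]'

```text
t: 26.9
tool_pos: [0.4425, 0.1065, 0.1788]
ee_rot: [3.142, -0.0, 1.79]
contact_force: [0.5, 0.1, -0.1]
finger_gap: 0.003
```

```bash
python3 jc.py; python3 - <<'E'
from h import *
p=bot.camera("top");crop(p,270,140,370,215,7,"pics/d1.png")
p=bot.camera("scene");crop(p,170,130,330,240,5,"pics/d2.png")
E
```

```text
t 26.9 jx,jy mm 271.51 0.18 z 0.1788 Fx,Fy,Fz -0.05 -0.51 -0.13 rpy [180.    -0.   102.54] M [-0.01  0.    0.05] gap 0.003
```

View pics/d1.png

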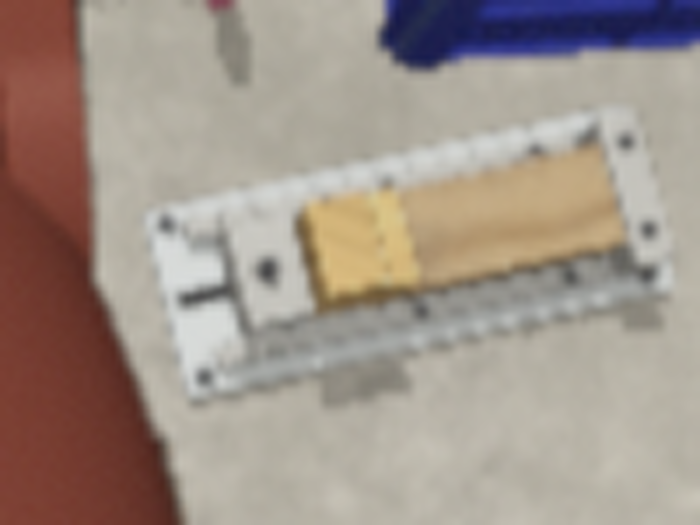

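View pics/d2.png

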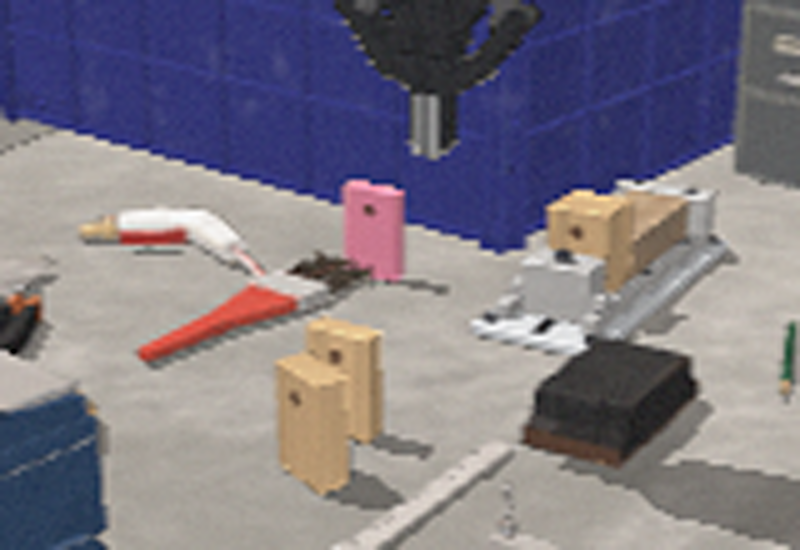

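The block is against the heel, at (620,195) in the top crop. The packers are tight together at (350,245) and the arm is clear. Handing in.

```bash
python3 -c "
from rig import bot
print(bot.hand_in(), bot.get_state()['t'])"
```

```text
the job is handed in; nothing more can be done
the job is handed in; nothing more can be done
```

The block is home against the heel, held there by packer_14 and packer_30 standing between it and the end stop. I handed the job in at about 27 s of the 69 s allowed.

- **Block:** I pushed it home with the held packer_14, until the force rose to 6.4 N with almost no more travel.
- **Space to fill:** touching the block and then the stop's solid face with packer_14 gave 45.8 to 46 mm, and the pictures gave 45 to 46 mm. The two packers add up to 44 mm. That leaves about 1.8 to 2 mm, inside the 0.5 to 5 mm that holds.
- **Fit:** packer_30 went down past the sprung shoe with light force, which showed the shoe pressing on it, and stopped on the floor at the expected height. The press at the bottom peaked at 29 N.
- **Last checks:** shut fingers pressed across the seam met the tops at 80.2 mm (80 mm expected), so both packers are right down. The last pictures show the block against the heel and the packers square and tight. Packers 18 and 22 are still standing, and the sanding block and brush look undisturbed. The disc stack was not in the last crops, but nothing touched it.

No check failed. One estimate was about 1 mm off: where packer_30 sat in the jaws, worked out from the pictures. I used the touch measurement instead.

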